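Latch the two halves of a specimen mould

TASK

Close the specimen mould with its draw latch: hook the wire loop over the keeper on the sliding half, then swing the lever back and snap it down over centre, so that the halves are drawn together. Press the lever firmly home on its rubber stop, but gently: do not ram the loop against the mould or the lever against its stop, and leave the jar, the vial and the dish beside it where they stand.

Things in the scene. Friction and masses are not known exactly. Their poses are not given: they have to be found in the camera images.
- mould: Fixed aluminium mould on a base plate 256 x 124 mm. Origin: at worktop height, on the centre line, under the inner face of the fixed half. x = draw direction, from the fixed half (x -130 to 0 mm) to the sliding half (x 2 to 92 mm plus gap); z up. Halves 104 mm wide, tops 52 mm above the worktop. The draw latch lies along x on top: lever and stop on the fixed half, keeper on the sliding half.
- cover (a joint): Gap of the sliding half (m): 0.006 while open (springs push it there, about 10 N), about 0.002 when latched (springs then push with about 45 N).
- lever (a joint): Lever angle (rad): 0 = level, pointing to -x of the mould; 1.57 upright; 2.1 end. Starts at 0.75 to 1.05 and stays where left (light friction). With the loop hooked the springs resist below about 1.0 (up to 5 N at the press point) and pull it down by themselves below about 0.2. Home on its rubber stop lies between -0.09 and 0.09, as the stop is set.
- lever_pivot (a point): The lever's hinge axis (parallel to the mould's y), at its middle: at x = -50 mm of the mould, 65 mm above the worktop.
- lever_press (a point): Where to press the lever: on its outer face (upper when closed, facing +x of the mould when upright), 60 mm from the pivot along the lever, 8 mm off the plane through the pivot. Flat steel plate 24 mm wide, 6 mm thick; it ends in a roll 79 mm from the pivot, 10 mm off that plane. x axis: along the lever from tip to pivot; z: out of the outer face.
- crossbar (a point): Middle of the loop's crossbar: wire 5 mm thick, along the mould's y, 36 mm wide. The U-shaped loop is 90 mm from its pivot to here; the pivot is on the lever, 15 mm from the hinge. Pulling the loop to +x swings the lever up. It falls freely; at the start it lies on the keeper's top. Hooked: 0 to 6 mm beyond the keeper point in x, 5 to 11 mm below it. x axis from loop pivot to crossbar, z up.
- tab (a point): Grip point of the loop's upright finger tab: steel plate 8 mm thick along the mould's y, 24 mm long, 34 mm high. 17 mm beyond the crossbar and 23 mm above it in the loop's frame (same axes as the crossbar); the tab's upper edge is 15 mm above this point. The loop can turn between the fingers while held here.
- keeper (a point): Steel hook, 22 mm wide, on the sliding half. Point: on its top, 15 mm above the mould's top, right above the upright face that takes the crossbar. Lip: 5 mm towards the mould's +x, 4 mm thick; throat below it 8 mm high, over a 3 mm foot plate, open to +x. The top reaches 6 mm to -x. To hook, the crossbar's middle must go at least 8 mm past this point in +x, down to the foot plate, then back.
- stop: Foot of the lever's rubber stop, 32 mm behind the pivot on the fixed half's top. The rubber cap (12 mm across) is on a height screw: its top is 12 to 18 mm above this origin, set anew each time, not measured. It gives 1 mm for 30 N. At rest the latch holds the lever on it with 4 to 9 N; pressed home means 12 to 28 N on it, got by pressing with about 9 N (7 to 12) at the press point.
- sample_jar1_centre (a point): Centre of a clear sample jar with a white cap, 33 mm across, 55 mm high, standing loose by the mould; leave it alone.
- vial1_centre (a point): Centre of a glass vial with a white cap, 29 mm across, 98 mm high, standing loose by the mould; leave it alone.
- petri_dish_centre (a point): Centre of a glass dish, 64 mm across, 18 mm high, lying loose by the mould; leave it alone.

How it is judged:
By the outcome, as a careful person would: the job done as asked, in the order asked, and still so for the second after the job is handed in, with the robot touching nothing.
It also fails if it takes over 54 s, if anything falls off the work surface, if the arm or the gripper's body presses on something with over 40 N, if the wrist force passes 120 N, or if a joint passes its speed limit or range.

ROBOT

A 6-joint arm with a two-finger parallel gripper is mounted at the origin on a cart in front of the work surface, level with it; the furniture and walls round the work are solid. World frame = base frame: x ahead of the robot, y to its left, z up, the work surface at z = 0. Lengths are in m, angles in rad, forces in N, time in s.
With the tool pointing down it reaches from about 0.375 to 0.975 m from the base axis. Payload 3.8 kg.
Tool frame: the origin (TCP) lies at the very end of the fingers, on their centre line; the grasp point (between the pads) lies 19 mm behind it (bot.grip_point_offset is the distance from the TCP to the grasp point, in m); z points along the fingers, x is the direction in which the jaws open and shut, and the axes are right-handed (so a half turn about z gives the same grasp; the last joint's range is limited). The gripper opens to 85 mm and grips with 20 to 120 N. Pads are 22 mm wide; open, the fingers measure 114 mm over their backs; the gripper's body (76 mm by 85 mm) begins 54 mm behind the grasp point. The pads swing forward as they close: fully open they stand 13 mm farther back than shut.
Start: joints at [1.294, 0.264, 1.604, -0, 1.274, -0.037], TCP at [0.16, 0.656, 0.231] pointing down, gripper open.
Joint ranges: [-2.63, 2.63], [-0.94, 2.18], [0.31, 2.57], [-1.31, 4.45], [0, 2.66], [-2.55, 2.55]. Speed limits (rad/s): [2.57, 2.57, 3.14, 3.14, 3.14, 3.14].

INTERFACE

Orientations are given as a rotation vector (axis times angle).
In Python, from workcell import bot, read_camera gives the robot as it stands.
- The arm moves only by the tool arm_command, never from a script. Its argument "rows" is a list of rows, each an object with "delta_rot": the turn, a rotation vector about the tool's x, y, z in rad, a list of three; "xyz": the shift along the tool's x, y, z in m, a list of three; "gripper": the finger opening in m, from 0 to 0.0854. A call has 1 to 12 rows; each row shifts and turns the commanded pose from where the row before left it, along the tool's axes as they then stand; what a row does not reach is not made up. A row lasts 1/10 s, in which the tool goes at most 50 mm and 8.59 degrees, less where a joint would pass 70% of its speed; a pose out of reach is approached as far as the arm can. A call is refused whole if a number of a shift passes 0.05 or a number of a turn 0.15, either way. A call with a gripper value outside its range is refused whole. The fingers move at their own pace and stop on an object; "force" is the grip in N (left out, the last holds). Time passes only in rows, so rows that do not move let the fingers close. It gives the time, the measured TCP pose, the force and the opening at its end, in the units of the state.
- bot.read_state(): the state, without advancing time (a new reading comes with each control period).
- read_camera(name): name is "side" or "top"; returns a dict with "pixels" (400x640x3 uint8, red, green, blue), "range_z" (400x640 float32, m along the optical axis (not along the pixel's ray), 0 where there is no reading), "intrinsics" (3x3 intrinsics, pixels), "camera_from_world" (4x4, takes a point from world to camera coordinates). Camera axes: x right, y up, looking along -z (the intrinsics and any distortion apply to the point x, -y, -z); pixel columns grow to the right and rows downward; lengths in m; the calibration is good to about 2 mm. A picture is of the moment at which its call begins.
- bot.finish_job(): hands the job in, once; it reports no verdict.
The state is a dict: "time": time; "q": joint angles; "joint_vel": joint speeds; "joint_torque": joint torques, N m; "tool_pos": TCP position; "tcp_rot": TCP orientation; "wrist_force": force on the tool from outside, world axes, zero at the start; "torque": the same for the moment, N m; "width": opening from 0.0 (shut) to 1.0 (fully open).
Only numpy, scipy, OpenCV 4.12 (cv2) and the standard library are available. Lean on these libraries where they do the work, as an engineer would, in place of code of your own. Each camera call takes 0.05 s, during which the arm holds its last target.

## Working session

There is one attempt and no reset: what is moved stays moved. The work goes in short steps, Python scripts to look and compute and a tool call to move; the robot and the scene stay as the last step left them, time stands still between calls to the robot, and variables do not carry over. Pictures are saved under pics/ and viewed, and the job is handed in when it is done.

Besides the shell and the picture viewer there is one more tool, called after "Request:" as name([rows], argument=value, ...), one row to a line, values as JSON. arm_command: Moves the arm, as the interface text tells. Its arguments: {"type":"object","properties":{"rows":{"type":"array","items":{"type":"object","properties":{"delta_rot":{"type":"array","items":{"type":"number"}},"xyz":{"type":"array","items":{"type":"number"}},"gripper":{"type":"number"}}}},"force":{"type":"number"}},"required":["rows"]}

```bash
mkdir -p pics; ls; python3 - <<'E'
from workcell import bot, read_camera
import cv2, numpy as np
s=bot.read_state(); print(s)
for n in ("side","top"):
    d=read_camera(n); cv2.imwrite(f"pics/{n}0.png",d["pixels"][:,:,::-1])
    np.savez(f"{n}0.npz",**d)
    print(n,d["intrinsics"],d["camera_from_world"],[k for k in d])
E
```

```text
pics
{'time': 0.0, 'q': array([ 1.29409895e+00,  2.64767438e-01,  1.60540268e+00,  1.72482801e-05,
        1.27370053e+00, -3.69297247e-02]), 'joint_vel': array([ 0.00051482,  0.00044725,  0.0002379 ,  0.00101259,  0.00106697,
       -0.00094854]), 'joint_torque': array([-3.13420287e-04, -5.15101361e+01, -3.67321944e+01, -3.50883602e-04,
        1.30033161e-02, -1.37649753e-06]), 'tool_pos': array([0.16010872, 0.65496845, 0.22993692]), 'tcp_rot': array([ 2.47013532,  1.93899378, -0.00290832]), 'wrist_force': array([-0.60334679, -0.03719764, -0.34616366]), 'torque': array([-0.03690308,  0.03851656, -0.01688425]), 'width': 0.9971691737202347}
side [[378.91248805   0.         315.54677227]
 [  0.         378.91248805 198.54855354]
 [  0.           0.           1.        ]] [[ 0.99509551 -0.09564698 -0.0252304  -0.60619785]
 [ 0.07084915  0.51115255  0.85656492 -0.16546561]
 [-0.06903127 -0.85415146  0.51542212 -0.75340658]
 [ 0.          0.          0.          1.        ]] ['pixels', 'range_z', 'intrinsics', 'camera_from_world']
top [[501.55987939   0.         325.83693813]
 [  0.         501.55987939 208.09352146]
 [  0.           0.           1.        ]] [[ 0.02241771 -0.99972183 -0.00732909  0.0817081 ]
 [ 0.99376007  0.02148163  0.10945075 -0.61629736]
 [-0.10926287 -0.00973699  0.9939652  -1.12457747]
 [ 0.          0.          0.          1.        ]] ['pixels', 'range_z', 'intrinsics', 'camera_from_world']
```

View pics/side0.png

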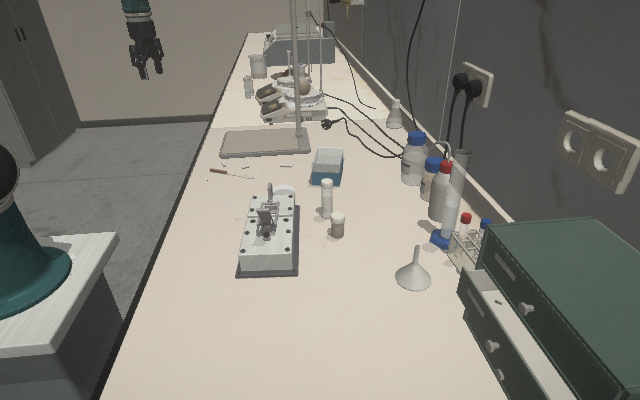

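View pics/top0.png

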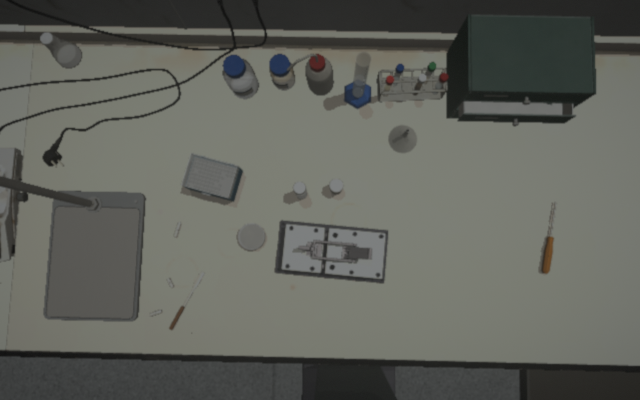

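The mould is at about (332,252) in the top view and (270,235) in the side view. The parting line is at about (325,250), the tab end points left (world +y) and the lever is on the right. I'll zoom in.

```bash
python3 - <<'E'
import cv2, numpy as np
t=cv2.imread("pics/top0.png")[205:295,225:400]
t=cv2.convertScaleAbs(t,alpha=1.5)
cv2.imwrite("pics/topz.png",cv2.resize(t,None,fx=4.5,fy=4.5,interpolation=cv2.INTER_CUBIC))
t=cv2.imread("pics/side0.png")[170:285,220:360]
cv2.imwrite("pics/sidez.png",cv2.resize(t,None,fx=5,fy=5,interpolation=cv2.INTER_CUBIC))
E
```

```text
(no output)
```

View pics/topz.png

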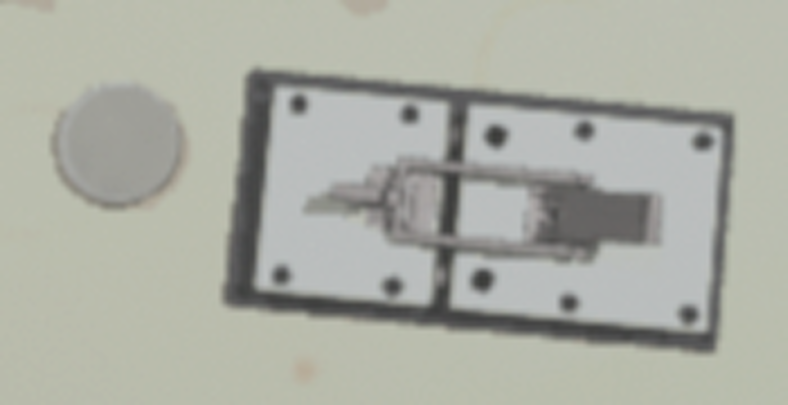

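View pics/sidez.png

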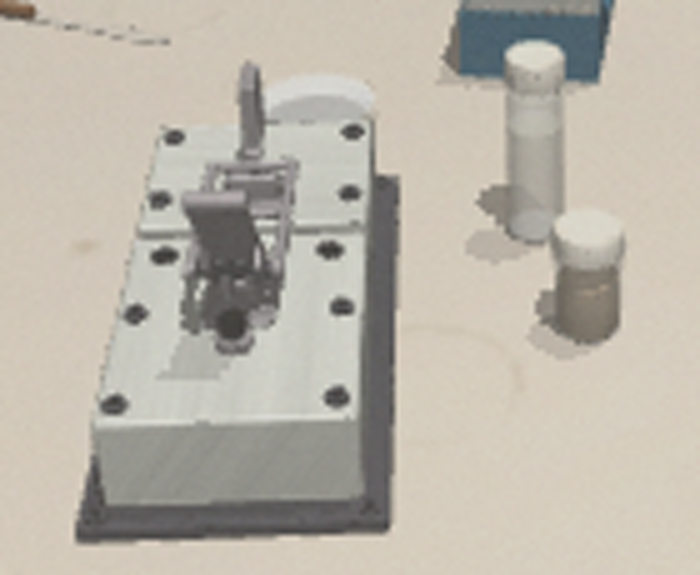

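```bash
cat > h.py <<'E'
import numpy as np, cv2
def cloud(d):
    K=d["intrinsics"];T=d["camera_from_world"];z=d["range_z"]
    v,u=np.mgrid[0:z.shape[0],0:z.shape[1]]
    X=(u-K[0,2])/K[0,0]*z; Y=-(v-K[1,2])/K[1,1]*z
    P=np.stack([X,Y,-z],-1)-T[:3,3]
    return P@T[:3,:3]   # inverse rotation
def ray(d,u,v,h):
    K=d["intrinsics"];T=d["camera_from_world"];R=T[:3,:3]
    c=-R.T@T[:3,3]; r=R.T@np.array([(u-K[0,2])/K[0,0],-(v-K[1,2])/K[1,1],-1])
    return c+r*(h-c[2])/r[2]
def proj(d,p):
    K=d["intrinsics"];T=d["camera_from_world"]
    q=T[:3,:3]@np.asarray(p)+T[:3,3]
    return np.array([K[0,0]*q[0]/-q[2]+K[0,2], -K[1,1]*q[1]/-q[2]+K[1,2]])
E
python3 - <<'E'
from h import *
for n,roi in (("top",(205,295,225,400)),("side",(170,285,220,360))):
    d=np.load(n+"0.npz"); W=cloud(d)
    m=np.zeros(W.shape[:2],bool); m[roi[0]:roi[1],roi[2]:roi[3]]=1
    m&=d["range_z"]>0
    print(n,"table z",np.median(W[...,2][m&(W[...,2]<.008)]))
    t=m&(abs(W[...,2]-.052)<.008)
    print(t.sum(),np.median(W[t][:,2]))
    P=W[t][:,:2].astype(np.float32)
    r=cv2.minAreaRect((P*1000).astype(np.float32)); print(r)
    k=m&(W[...,2]>.062)
    Q=W[k]; 
    vs,us=np.nonzero(k)
    o=np.argsort(Q[:,1])
    for i in o[::max(1,len(o)//60)]: print(us[i],vs[i],np.round(Q[i]*1000,0))
E
```

```text
top table z 0.0011321312142410823
3919 0.053055742905759914
((515.1576538085938, 76.9461898803711), (228.17965698242188, 104.1947250366211), 85.82738494873047)
371 253 [511.  -3. 127.]
370 256 [505.  -0. 133.]
369 257 [503.   2. 132.]
368 254 [509.   4. 130.]
368 255 [507.   4. 137.]
367 257 [503.   6. 129.]
366 259 [498.   8. 126.]
365 248 [522.   9. 118.]
364 255 [507.  11. 117.]
363 257 [503.  13. 114.]
363 249 [520.  14. 118.]
362 250 [517.  15. 114.]
361 251 [515.  17. 110.]
360 250 [518.  19. 109.]
359 257 [503.  21. 110.]
358 253 [511.  23. 104.]
357 253 [511.  25. 100.]
356 258 [500.  27. 100.]
355 247 [525.  29.  76.]
355 249 [520.  29.  94.]
354 246 [527.  31.  79.]
354 251 [515.  32.  95.]
353 258 [500.  33.  91.]
353 253 [511.  34.  95.]
352 257 [503.  35.  90.]
351 262 [492.  37.  78.]
351 249 [520.  38.  82.]
350 258 [500.  40.  86.]
350 249 [520.  40.  85.]
349 252 [513.  42.  81.]
348 252 [514.  44.  68.]
348 248 [522.  44.  74.]
347 255 [507.  46.  71.]
346 257 [502.  48.  73.]
346 243 [533.  49.  78.]
344 261 [494.  52.  77.]
342 260 [496.  57.  75.]
340 259 [498.  
[... 1646 characters left out ...]

271 203 [521. 119.  68.]
264 202 [506. 120.  71.]
270 199 [520. 124.  75.]
271 192 [523. 125.  92.]
271 191 [523. 126.  94.]
270 189 [522. 127.  99.]
268 186 [518. 132. 104.]
327 187 [651. 138.  88.]
328 191 [653. 139.  77.]
326 186 [649. 139.  90.]
327 183 [651. 140.  97.]
327 184 [651. 140.  95.]
325 184 [647. 141.  95.]
326 190 [649. 141.  79.]
327 190 [651. 141.  78.]
271 184 [524. 142. 104.]
328 189 [654. 143.  80.]
331 190 [661. 144.  76.]
323 184 [643. 144.  93.]
271 183 [524. 145. 104.]
322 184 [641. 146.  92.]
332 184 [664. 146.  90.]
321 185 [638. 147.  89.]
321 190 [638. 149.  75.]
327 181 [653. 151.  96.]
327 180 [653. 154.  97.]
325 179 [649. 159.  98.]
326 178 [652. 165.  97.]
```

```bash
cat >> h.py <<'E'
th=np.deg2rad(85.83); ex=np.array([np.cos(th),np.sin(th)]); ey=np.array([-ex[1],ex[0]])
C=np.array([.51516,.07695]); O=C+.016*ex
def tomould(W): 
    D=W[...,:2]-O
    return np.stack([D@ex,D@ey,W[...,2]],-1)
def toworld(p):
    p=np.asarray(p,float); return np.r_[O+p[0]*ex+p[1]*ey,p[2]]
E
python3 - <<'E'
from h import *
for n in ("top","side"):
    d=np.load(n+"0.npz"); M=tomould(cloud(d))*1000
    ok=(d["range_z"]>0)&(abs(M[...,1])<60)&(M[...,0]>-140)&(M[...,0]<110)
    tab=ok&(M[...,0]>28)&(M[...,0]<70)&(M[...,2]>82)&(abs(M[...,1])<20)
    print(n,"tab",tab.sum(),M[tab].min(0).round(1),M[tab].max(0).round(1),np.median(M[tab],0).round(1))
    top=tab&(M[...,2]>101); print(" top",top.sum(),M[top].min(0).round(1),M[top].max(0).round(1),M[top].mean(0).round(1))
    cb=ok&(M[...,0]>15)&(M[...,0]<40)&(M[...,2]>63)&(M[...,2]<80)
    for v,u in list(zip(*np.nonzero(cb)))[::2]: print((u,v),M[v,u].round(0),end=' ')
    lv=ok&(M[...,0]<-50)&(M[...,2]>85)&(abs(M[...,1])<14)
    D=M[lv]; ang=np.polyfit(D[:,0],D[:,2],1); print("\nlever",lv.sum(),np.arctan(-ang[0]),D.mean(0).round(1), "tip",D[np.argmax(D[:,2])].round(1), D[:,1].min(),D[:,1].max())
    # halves' edges via z band
    h=(d["range_z"]>0)&(abs(M[...,2]-52)<4)&(abs(M[...,0])<140)&(abs(M[...,1])<65)
    print("halves",np.percentile(M[h],[0.5,99.5],axis=0).round(1))
# rays of side corners
d=np.load("side0.npz")
for uv in ((252,195.4),(294.4,194.4),(239.3,254.4),(292.4,254)):
    print(uv,(tomould(ray(d,*uv,.052))*1000).round(1))
for p in ([-.130,-.052],[-.130,.052],[.098,.052],[.098,-.052]):
    w=toworld(p+[.052]); print(p,proj(np.load("top0.npz"),w).round(1),proj(d,w).round(1))
for nm,uv in(("jar",(337,218)),("vial",(327,185))): print(nm,ray(d,*uv,.05 if nm=="jar" else .095))
E
```

```text
top tab 47 [34.5 -3.8 84.9] [ 59.8   4.1 110.2] [ 46.6   0.5 106.3]
 top 41 [ 35.8  -3.8 101.5] [ 59.8   3.8 110.2] [4.760e+01 1.000e-01 1.067e+02]
(np.int64(314), np.int64(240)) [ 28. -20.  73.] (np.int64(313), np.int64(241)) [ 30. -18.  72.] (np.int64(315), np.int64(241)) [ 26. -18.  72.] (np.int64(317), np.int64(241)) [ 21. -18.  73.] (np.int64(319), np.int64(241)) [ 17. -19.  69.] (np.int64(314), np.int64(242)) [ 28. -15.  78.] (np.int64(316), np.int64(242)) [ 23. -16.  72.] (np.int64(318), np.int64(242)) [ 19. -16.  74.] (np.int64(313), np.int64(243)) [ 30. -13.  71.] (np.int64(313), np.int64(244)) [ 30. -11.  71.] (np.int64(312), np.int64(245)) [32. -9. 68.] (np.int64(314), np.int64(245)) [27. -9. 74.] (np.int64(316), np.int64(245)) [ 23. -10.  64.] (np.int64(313), np.int64(246)) [29. -7. 73.] (np.int64(315), np.int64(246)) [25. -7. 69.] (np.int64(310), np.int64(247)) [35. -4. 74.] (np.int64(313), np.int64(247)) [29. -5. 70.] (np.int64(315), np.int64(247)) [25. -5. 66.] (np.int64(311), np.int64(248)) [33. -2. 74.] (np.int64(313), np.int64(248)) [28. -2. 77.] (np.int64(315), np.
[... 2924 characters left out ...]
 66.] (np.int64(273), np.int64(205)) [22. -8. 65.] (np.int64(266), np.int64(206)) [20.  8. 64.] (np.int64(268), np.int64(206)) [20.  4. 64.] 
lever 155 0.9510596642842138 [-86.6  -1.5 113. ] tip [-95.8  -2.8 131.6] -12.91062101182114 11.142041533834098
halves [[-132.5  -51.9   48.2]
 [  92.9   50.    55.5]]
(252, 195.4) [89.6 49.3 52. ]
(294.4, 194.4) [ 87.6 -53.5  52. ]
(239.3, 254.4) [-133.5   46.8   52. ]
(292.4, 254) [-137.8  -55.2   52. ]
[-0.13, -0.052] [385.3 233. ] [290.8 251.5]
[-0.13, 0.052] [381.5 279.2] [236.9 253.3]
[0.098, 0.052] [280.2 269.5] [251.3 193.7]
[0.098, -0.052] [285.  223.5] [293.9 192.3]
jar [0.66382197 0.06468576 0.05      ]
vial [0.65080866 0.1347813  0.095     ]
```

```bash
cat >> h.py <<'E'
O2=O-.002*ex-.0007*ey
def tw(p):
    p=np.asarray(p,float); return np.r_[O2+p[0]*ex+p[1]*ey,p[2]]
from scipy.spatial.transform import Rotation as Rn
# tool goal: z down (tilted by a about mould y: fingers' tips swing to -x for a>0), jaws along mould y
def goalR(a=0,s=1):
    zt=np.array([-np.sin(a)*ex[0],-np.sin(a)*ex[1],-np.cos(a)])
    xt=s*np.r_[-ey,0]; return np.stack([xt,np.cross(zt,xt),zt],1)
def step(p,R=None,s=None):
    from workcell import bot
    s=s or bot.read_state(); R0=Rn.from_rotvec(s["tcp_rot"]).as_matrix()
    d=R0.T@(np.asarray(p)-s["tool_pos"])
    r=Rn.from_matrix(R0.T@R).as_rotvec() if R is not None else None
    print("t",round(s["time"],2),"pos",s["tool_pos"].round(4),"F",s["wrist_force"].round(1),"w",round(s["width"]*85.4,1))
    print(" shift tool",(d*1000).round(2),"rot",None if r is None else r.round(4)); return d,r
E
python3 - <<'E'
from h import *
p=tw([.046,0,.17]);print(p); d,r=step(p,goalR()); print(d/12,r/10)
E
```

```text
[0.52022111 0.13674026 0.17      ]
t 0.1 pos [0.1601 0.655  0.23  ] F [ 0.6 -0.   0.5] w 85.5
 shift tool [-417.83  472.89   60.89] rot [1.4000e-03 1.8000e-03 1.4038e+00]
[-0.03481948  0.03940709  0.00507391] [1.40378526e-04 1.77488093e-04 1.40382447e-01]
```

Request:
arm_command([
  {"xyz": [-0.015,0.017,0.002]},
  {"xyz": [-0.032,0.036,0.004]},
  {"xyz": [-0.032,0.036,0.004]},
  {"xyz": [-0.032,0.036,0.004]},
  {"xyz": [-0.032,0.036,0.004]},
  {"xyz": [-0.032,0.036,0.004]},
  {"xyz": [-0.032,0.036,0.004]},
  {"xyz": [-0.032,0.036,0.004]},
  {"xyz": [-0.032,0.036,0.004]},
  {"xyz": [-0.032,0.036,0.004]},
  {"xyz": [-0.032,0.036,0.004]},
  {"xyz": [-0.02,0.024,0.002]},
])

```text
invalid input
```

Request:
arm_command([
  {"delta_rot": [0,0,0.14]},
  {"delta_rot": [0,0,0.14]},
  {"delta_rot": [0,0,0.14]},
  {"delta_rot": [0,0,0.14]},
  {"delta_rot": [0,0,0.14]},
  {"delta_rot": [0,0,0.14]},
  {"delta_rot": [0,0,0.14]},
  {"delta_rot": [0,0,0.14]},
  {"delta_rot": [0,0,0.14]},
  {"delta_rot": [0,0,0.14],"gripper": 0.05},
  {"gripper": 0.05},
])

```text
invalid input
```

```bash
python3 - <<'E'
from h import *
p=tw([.046,0,.13]);print(p); step(p,goalR())
E
```

```text
[0.52022111 0.13674026 0.13      ]
t 0.1 pos [0.1601 0.655  0.23  ] F [ 0.6 -0.   0.5] w 85.5
 shift tool [-417.75  472.89  100.89] rot [1.4000e-03 1.8000e-03 1.4038e+00]
```

Request:
arm_command([
  {"xyz": [-0.015,0.017,0.002],"delta_rot": [0,0,0],"gripper": 0.085},
  {"xyz": [-0.032,0.036,0.004],"delta_rot": [0,0,0],"gripper": 0.085},
  {"xyz": [-0.032,0.036,0.004],"delta_rot": [0,0,0],"gripper": 0.085},
  {"xyz": [-0.032,0.036,0.004],"delta_rot": [0,0,0],"gripper": 0.085},
  {"xyz": [-0.032,0.036,0.004],"delta_rot": [0,0,0],"gripper": 0.085},
  {"xyz": [-0.032,0.036,0.004],"delta_rot": [0,0,0],"gripper": 0.085},
  {"xyz": [-0.032,0.036,0.004],"delta_rot": [0,0,0],"gripper": 0.085},
  {"xyz": [-0.032,0.036,0.004],"delta_rot": [0,0,0],"gripper": 0.085},
  {"xyz": [-0.032,0.036,0.004],"delta_rot": [0,0,0],"gripper": 0.085},
  {"xyz": [-0.032,0.036,0.004],"delta_rot": [0,0,0],"gripper": 0.085},
  {"xyz": [-0.032,0.036,0.004],"delta_rot": [0,0,0],"gripper": 0.085},
  {"xyz": [-0.02,0.024,0.002],"delta_rot": [0,0,0],"gripper": 0.085},
])

```text
time: 1.3
tool_pos: [0.4663, 0.2127, 0.1865]
tcp_rot: [2.473, 1.937, -0.002]
wrist_force: [-0.1, 0.3, 0.7]
width: 0.997
```

Request:
arm_command([
  {"xyz": [0,0,0],"delta_rot": [0,0,0.14],"gripper": 0.05},
  {"xyz": [0,0,0],"delta_rot": [0,0,0.14],"gripper": 0.05},
  {"xyz": [0,0,0],"delta_rot": [0,0,0.14],"gripper": 0.05},
  {"xyz": [0,0,0],"delta_rot": [0,0,0.14],"gripper": 0.05},
  {"xyz": [0,0,0],"delta_rot": [0,0,0.14],"gripper": 0.05},
  {"xyz": [0,0,0],"delta_rot": [0,0,0.14],"gripper": 0.05},
  {"xyz": [0,0,0],"delta_rot": [0,0,0.14],"gripper": 0.05},
  {"xyz": [0,0,0],"delta_rot": [0,0,0.14],"gripper": 0.05},
  {"xyz": [0,0,0],"delta_rot": [0,0,0.14],"gripper": 0.05},
  {"xyz": [0,0,0],"delta_rot": [0,0,0.14],"gripper": 0.05},
])

```text
time: 2.3
tool_pos: [0.4651, 0.2154, 0.1868]
tcp_rot: [3.139, -0.117, -0.001]
wrist_force: [0.1, -0.4, 0.2]
width: 0.582
```

```bash
python3 - <<'E'
from h import *
p=tw([.046,0,.13]);print(p); step(p,goalR())
E
```

```text
[0.52022111 0.13674026 0.13      ]
t 2.3 pos [0.4651 0.2154 0.1868] F [ 0.1 -0.4  0.2] w 49.7
 shift tool [60.9  74.32 56.73] rot [ 0.0004  0.0009 -0.002 ]
```

Request:
arm_command([
  {"xyz": [0.0203,0.0248,0.019],"delta_rot": [0,0,0],"gripper": 0.05},
  {"xyz": [0.0203,0.0248,0.019],"delta_rot": [0,0,0],"gripper": 0.05},
  {"xyz": [0.0203,0.0247,0.0187],"delta_rot": [0,0,0],"gripper": 0.05},
  {"xyz": [0,0,0],"delta_rot": [0,0,0],"gripper": 0.05},
  {"xyz": [0,0,0],"delta_rot": [0,0,0],"gripper": 0.05},
])

```text
time: 2.8
tool_pos: [0.5204, 0.1367, 0.1296]
tcp_rot: [3.139, -0.111, -0.004]
wrist_force: [0.2, -0.2, 0.1]
width: 0.585
```

```bash
python3 - <<'E'
from h import *
from workcell import bot, read_camera
p=tw([.046,0,.073]); step(p,goalR())
d=read_camera("side"); np.savez("side1.npz",**d)
e=read_camera("top"); np.savez("top1.npz",**e)
s=bot.read_state()
for n,dd in (("side",d),("top",e)):
    print(n,"tcp",proj(dd,s["tool_pos"]))
a=cv2.resize(d["pixels"][120:280,200:360,::-1],None,fx=3.7,fy=3.7,interpolation=cv2.INTER_CUBIC)
cv2.imwrite("pics/s1.png",a)
E
```

```text
t 2.8 pos [0.5204 0.1367 0.1296] F [ 0.2 -0.2  0.1] w 50.0
 shift tool [-6.000e-02 -2.000e-02  5.658e+01] rot [0.0003 0.0026 0.0019]
side tcp [268.50429489 174.14018229]
top tcp [304.2146545  246.80632603]
```

View pics/s1.png

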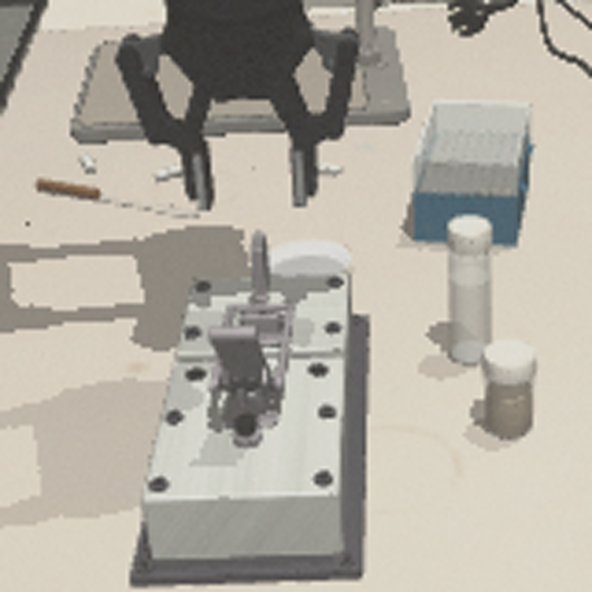

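```bash
python3 - <<'E'
from h import *
d=np.load("side1.npz"); e=np.load("top1.npz"); 
print(proj(d,[.5204,.1367,.106]),proj(e,[.5204,.1367,.106]))
W=cloud(d)
def tm(W):
    D=W[...,:2]-O2; return np.stack([D@ex,D@ey,W[...,2]],-1)*1000
M=tm(W)
m=(d["range_z"]>0)&(M[...,2]>118)&(M[...,2]<175)&(M[...,0]>20)&(M[...,0]<75)&(abs(M[...,1])<50)
for r in range(160,180):
    us=np.nonzero(m[r])[0]
    if len(us): print(r,us[[0,-1]],np.round(M[r,us[::4]],0).tolist())
m=(d["range_z"]>0)&(M[...,2]>78)&(M[...,2]<110)&(M[...,0]>20)&(M[...,0]<75)&(abs(M[...,1])<20)
vs,us=np.nonzero(m); print("tab cols",us.min(),us.max(),us.mean(),vs.min(),vs.max(),M[m].mean(0))
M=tm(cloud(e)); m=(e["range_z"]>0)&(M[...,2]>118)&(M[...,2]<160)&(M[...,0]>0)&(M[...,0]<85)&(abs(M[...,1])<70)
print(m.sum(), M[m].mean(0) if m.any() else 0)
E
```

```text
[269.22083013 184.27478731] [305.32380714 247.47981104]
160 [248 284] [[41.0, 39.0, 170.0], [35.0, 30.0, 172.0], [37.0, -27.0, 169.0], [39.0, -38.0, 168.0]]
161 [249 284] [[39.0, 37.0, 168.0], [38.0, 28.0, 168.0], [35.0, -25.0, 168.0], [39.0, -34.0, 166.0]]
162 [249 285] [[36.0, 37.0, 167.0], [36.0, 28.0, 167.0], [35.0, -27.0, 166.0], [39.0, -35.0, 163.0]]
163 [249 285] [[37.0, 37.0, 165.0], [34.0, 28.0, 166.0], [34.0, -27.0, 164.0], [38.0, -35.0, 161.0]]
164 [249 285] [[41.0, 38.0, 160.0], [34.0, 28.0, 163.0], [35.0, -27.0, 161.0], [40.0, -35.0, 158.0]]
165 [249 285] [[38.0, 38.0, 159.0], [34.0, 29.0, 161.0], [36.0, -27.0, 158.0], [40.0, -35.0, 156.0]]
166 [249 285] [[40.0, 39.0, 156.0], [34.0, 29.0, 159.0], [34.0, -27.0, 157.0], [39.0, -35.0, 154.0]]
167 [250 285] [[39.0, 37.0, 154.0], [35.0, 27.0, 155.0], [35.0, -28.0, 153.0], [37.0, -37.0, 152.0]]
168 [250 285] [[40.0, 37.0, 151.0], [34.0, 27.0, 154.0], [34.0, -28.0, 152.0], [40.0, -37.0, 148.0]]
169 [250 285] [[41.0, 38.0, 148.0], [34.0, 28.0, 151.0], [38.0, -28.0, 147.0], [37.0, -37.0, 147.0]]
170 [250 285] [[36.0, 37.0, 148.0], [33.0, 28.0, 150.0], [34.0, -26.0, 147.0], [38.0, -34.0, 145.0]]
171 [250 285] [[40.0, 38.0, 144.0], [33.0, 28.0, 147.0], [33.0, -26.0, 145.0], [39.0, -34.0, 142.0]]
172 [250 284] [[40.0, 38.0, 141.0], [37.0, 29.0, 143.0], [37.0, -25.0, 140.0], [36.0, -34.0, 141.0]]
173 [251 282] [[37.0, 36.0, 140.0], [35.0, 27.0, 141.0], [34.0, -28.0, 139.0]]
174 [253 282] [[34.0, 31.0, 139.0], [49.0, 25.0, 131.0], [36.0, -32.0, 136.0]]
175 [254 282] [[36.0, 30.0, 136.0], [37.0, -29.0, 133.0]]
176 [254 256] [[35.0, 30.0, 134.0]]
tab cols 268 272 269.6507936507937 183 198 [39.90836471 -0.6348357  94.45444133]
0 0
```

Request:
arm_command([
  {"xyz": [0.0005,0.0005,0.01],"delta_rot": [0,0,0],"gripper": 0.05},
  {"xyz": [0.0004,0.0005,0.012],"delta_rot": [0,0,0],"gripper": 0.05},
  {"xyz": [0,0,0.012],"delta_rot": [0,0,0],"gripper": 0.05},
  {"xyz": [0,0,0.01],"delta_rot": [0,0,0],"gripper": 0.05},
  {"xyz": [0,0,0.0065],"delta_rot": [0,0,0],"gripper": 0.04},
  {"xyz": [0,0,0.004],"delta_rot": [0,0,0],"gripper": 0.03},
  {"xyz": [0,0,0],"delta_rot": [0,0,0],"gripper": 0.03},
])

```text
time: 3.6
tool_pos: [0.5215, 0.1361, 0.0752]
tcp_rot: [3.139, -0.108, -0.002]
wrist_force: [0.1, -0.4, 0.1]
width: 0.352
```

```bash
python3 - <<'E'
from h import *
from workcell import bot, read_camera
p=tw([.045,0,.075]); step(p,goalR())
d=read_camera("side"); np.savez("side2.npz",**d)
a=cv2.resize(d["pixels"][140:260,210:330,::-1],None,fx=5,fy=5,interpolation=cv2.INTER_CUBIC)
cv2.imwrite("pics/s2.png",a)
E
```

```text
t 3.6 pos [0.5215 0.1361 0.0752] F [ 0.1 -0.4  0.1] w 30.1
 shift tool [-1.31  0.44  0.24] rot [0.0004 0.0013 0.0037]
```

View pics/s2.png

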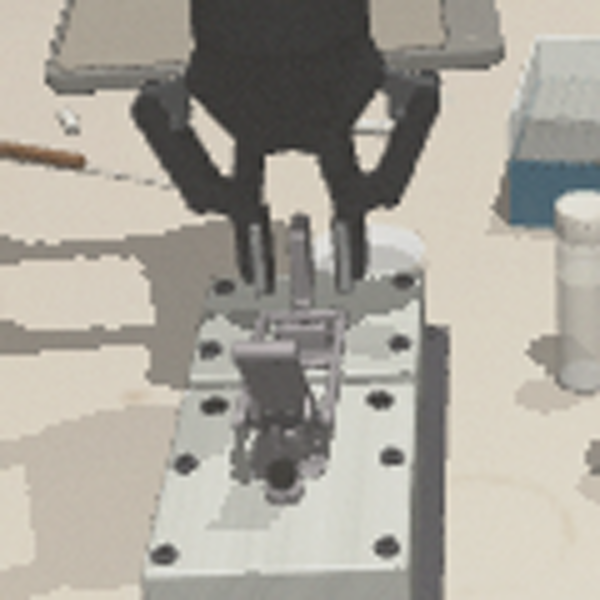

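Zoomed: the tab is at x≈300, between the pads at x≈262 and 343, so it is well centred. I'll close gently.

Request:
arm_command([
  {"xyz": [0,0,0],"delta_rot": [0,0,0],"gripper": 0.016},
  {"xyz": [0,0,0],"delta_rot": [0,0,0],"gripper": 0.01},
  {"xyz": [0,0,0],"delta_rot": [0,0,0],"gripper": 0.004},
  {"xyz": [0,0,0],"delta_rot": [0,0,0],"gripper": 0.004},
  {"xyz": [0,0,0],"delta_rot": [0,0,0],"gripper": 0.004},
], force=25)

```text
time: 4.15
tool_pos: [0.5208, 0.1364, 0.0764]
tcp_rot: [-3.139, 0.109, 0.004]
wrist_force: [-4.6, 0.5, 3.7]
width: 0.091
```

Request:
arm_command([
  {"xyz": [-0.0004,0,-0.002],"delta_rot": [0,0,0],"gripper": 0.004},
  {"xyz": [-0.0003,0,-0.002],"delta_rot": [0,0,0],"gripper": 0.004},
  {"xyz": [0,-0.001,0],"delta_rot": [0,0,0],"gripper": 0.004},
  {"xyz": [0,-0.002,0],"delta_rot": [0,0,0],"gripper": 0.004},
  {"xyz": [0,-0.002,0],"delta_rot": [0,0,0],"gripper": 0.004},
  {"xyz": [0,0,0],"delta_rot": [0,0,0],"gripper": 0.004},
])

```text
time: 4.75
tool_pos: [0.5207, 0.1397, 0.0798]
tcp_rot: [3.137, -0.107, -0.003]
wrist_force: [-3.9, -5.0, 0.2]
width: 0.093
```

```bash
python3 - <<'E'
from h import *
step(tw([.045,0,.08]),goalR())
E
```

```text
t 4.75 pos [0.5207 0.1397 0.0798] F [-3.9 -5.   0.2] w 8.0
 shift tool [-0.32  3.98 -0.17] rot [0.0032 0.002  0.0043]
```

Request:
arm_command([
  {"xyz": [-0.0005,-0.002,0],"delta_rot": [0,0,0],"gripper": 0.004},
  {"xyz": [-0.0005,-0.002,0],"delta_rot": [0,0,0],"gripper": 0.004},
  {"xyz": [0,-0.002,0],"delta_rot": [0,0,0],"gripper": 0.004},
  {"xyz": [0,-0.002,0],"delta_rot": [0,0,0],"gripper": 0.004},
  {"xyz": [0,0,0],"delta_rot": [0,0,0],"gripper": 0.004},
  {"xyz": [0,0,0],"delta_rot": [0,0,0],"gripper": 0.004},
])

```text
time: 5.35
tool_pos: [0.5214, 0.149, 0.0805]
tcp_rot: [3.139, -0.108, 0.0]
wrist_force: [-2.3, -2.5, 1.2]
width: 0.087
```

```bash
cat > pic.py <<'E'
from h import *
import sys
from workcell import bot, read_camera
d=read_camera("side"); n=sys.argv[1]; np.savez(f"side{n}.npz",**d)
a=cv2.resize(d["pixels"][140:260,210:330,::-1],None,fx=5,fy=5,interpolation=cv2.INTER_CUBIC)
cv2.imwrite(f"pics/s{n}.png",a)
s=bot.read_state(); step(tw([.045,0,.08]),goalR())
print("tcp mould",((s["tool_pos"][:2]-O2)@ex*1000).round(2),((s["tool_pos"][:2]-O2)@ey*1000).round(2))
def tm(W):
    D=W[...,:2]-O2; return np.stack([D@ex,D@ey,W[...,2]],-1)*1000
M=tm(cloud(d))
lv=(d["range_z"]>0)&(M[...,0]<0)&(M[...,0]>-135)&(M[...,2]>85)&(abs(M[...,1])<13)
D=M[lv]
if len(D)>10:
    A=np.polyfit(D[:,2],D[:,0],1); print("lever pts",len(D),"angle from fit",np.arctan2(1,-A[0]),"tip",D[np.argmax(D[:,2])].round(1))
E
python3 pic.py 3
```

```text
t 5.4 pos [0.5214 0.1492 0.0804] F [-4.1 -2.2  1.8] w 7.2
 shift tool [-0.3  13.47  0.41] rot [ 0.0002 -0.0003  0.0038]
tcp mould 58.47 -0.25
lever pts 1047 angle from fit 1.6628924258203825 tip [-3.000e-01 -2.500e+00  4.674e+02]
```

View pics/s3.png

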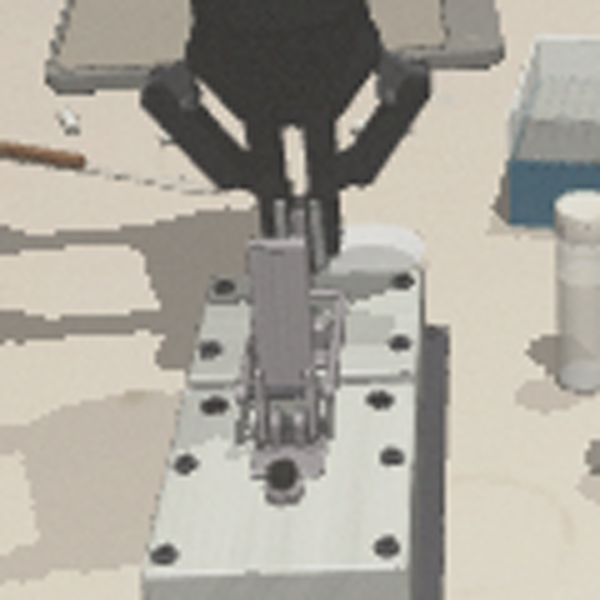

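Request:
arm_command([
  {"xyz": [-0.0005,0,0.002],"delta_rot": [0,0,0],"gripper": 0.004},
  {"xyz": [0,-0.0005,0.002],"delta_rot": [0,0,0],"gripper": 0.004},
  {"xyz": [0,-0.0005,0.002],"delta_rot": [0,0,0],"gripper": 0.004},
  {"xyz": [0,-0.0005,0.002],"delta_rot": [0,0,0],"gripper": 0.004},
  {"xyz": [0,-0.0005,0.002],"delta_rot": [0,0,0],"gripper": 0.004},
  {"xyz": [0,0,0],"delta_rot": [0,0,0],"gripper": 0.004},
])

```text
time: 6.0
tool_pos: [0.5213, 0.1516, 0.0699]
tcp_rot: [-3.139, 0.108, -0.001]
wrist_force: [-0.4, -0.4, 0.6]
width: 0.086
```

```bash
sed -i 's/(M\[...,2\]>85)&(abs/(M[...,2]>85)\&(M[...,2]<160)\&(abs/' pic.py; python3 pic.py 4
```

```text
t 6.05 pos [0.5213 0.1516 0.07  ] F [-0.1 -0.2 -0.6] w 7.3
 shift tool [-0.02 15.85 -9.97] rot [-0.0004 -0.0008  0.0038]
tcp mould 60.86 0.04
lever pts 327 angle from fit 1.8908361445426032 tip [-26.2  -8.6 139.1]
```

Request:
arm_command([
  {"xyz": [0,0,0.0015],"delta_rot": [0,0,0],"gripper": 0.004},
  {"xyz": [0,-0.0003,0.0015],"delta_rot": [0,0,0],"gripper": 0.004},
  {"xyz": [0,0,0.0015],"delta_rot": [0,0,0],"gripper": 0.004},
  {"xyz": [0,0,0.001],"delta_rot": [0,0,0],"gripper": 0.004},
  {"xyz": [0,0,0],"delta_rot": [0,0,0],"gripper": 0.004},
])

```text
time: 6.55
tool_pos: [0.5212, 0.1519, 0.0646]
tcp_rot: [-3.139, 0.108, -0.001]
wrist_force: [0.7, 0.8, 1.3]
width: 0.09
```

Request:
arm_command([
  {"xyz": [0,0,0.001],"delta_rot": [0,0,0],"gripper": 0.004},
  {"xyz": [0,0,0.0005],"delta_rot": [0,0,0],"gripper": 0.004},
  {"xyz": [0,0,0],"delta_rot": [0,0,0],"gripper": 0.004},
])

```text
time: 6.85
tool_pos: [0.5212, 0.1519, 0.0632]
tcp_rot: [-3.139, 0.108, -0.001]
wrist_force: [1.2, 2.9, 2.8]
width: 0.083
```

Request:
arm_command([
  {"xyz": [0,0,0.001],"delta_rot": [0,0,0],"gripper": 0.004},
  {"xyz": [0,0,0.0005],"delta_rot": [0,0,0],"gripper": 0.004},
  {"xyz": [0,0,0],"delta_rot": [0,0,0],"gripper": 0.004},
])

```text
time: 7.15
tool_pos: [0.5211, 0.1519, 0.0617]
tcp_rot: [-3.139, 0.108, -0.001]
wrist_force: [1.9, 4.4, 1.9]
width: 0.09
```

```bash
python3 pic.py 5
```

```text
t 7.2 pos [0.5212 0.1519 0.0617] F [1.1 3.4 0.8] w 7.4
 shift tool [  0.11  16.19 -18.31] rot [-0.0005 -0.0007  0.0037]
tcp mould 61.2 0.15
lever pts 330 angle from fit 1.8956551554714542 tip [-24.5   1.9 138.5]
```

View pics/s5.png

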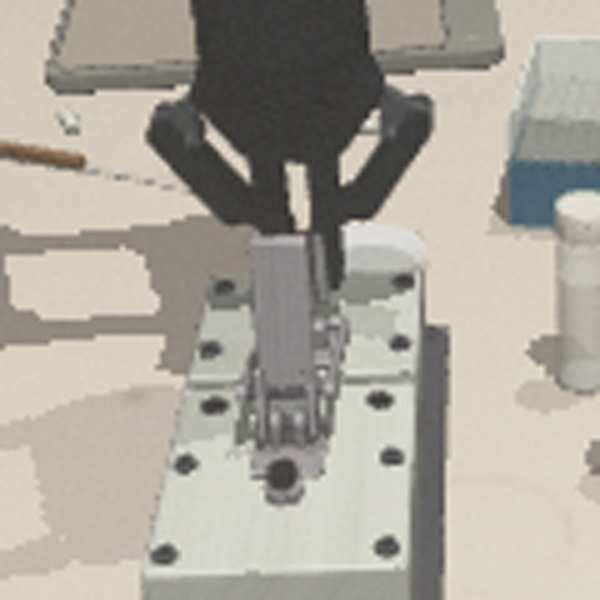

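Request:
arm_command([
  {"xyz": [0,-0.0005,0.0005],"delta_rot": [0,0,0],"gripper": 0.004},
  {"xyz": [0,0,0.0005],"delta_rot": [0,0,0],"gripper": 0.004},
  {"xyz": [0,0,0],"delta_rot": [0,0,0],"gripper": 0.004},
])

```text
time: 7.5
tool_pos: [0.5211, 0.1519, 0.0607]
tcp_rot: [3.139, -0.108, 0.001]
wrist_force: [1.6, 0.5, 2.9]
width: 0.088
```

Request:
arm_command([
  {"xyz": [0,0,0.0005],"delta_rot": [0,0,0],"gripper": 0.004},
  {"xyz": [0,0,0.0005],"delta_rot": [0,0,0],"gripper": 0.004},
  {"xyz": [0,0,0],"delta_rot": [0,0,0],"gripper": 0.004},
])

```text
time: 7.8
tool_pos: [0.5212, 0.1519, 0.0606]
tcp_rot: [3.139, -0.108, 0.001]
wrist_force: [-0.9, -0.3, 9.1]
width: 0.087
```

Request:
arm_command([
  {"xyz": [0,0,-0.0008],"delta_rot": [0,0,0],"gripper": 0.004},
  {"xyz": [0,0.0015,-0.0004],"delta_rot": [0,0,0],"gripper": 0.004},
  {"xyz": [0,0.002,0],"delta_rot": [0,0,0],"gripper": 0.004},
  {"xyz": [0,0.002,0],"delta_rot": [0,0,0],"gripper": 0.004},
  {"xyz": [0,0.002,0],"delta_rot": [0,0,0],"gripper": 0.004},
  {"xyz": [0,0.0015,0],"delta_rot": [0,0,0],"gripper": 0.004},
  {"xyz": [0,0,0],"delta_rot": [0,0,0],"gripper": 0.004},
])

```text
time: 8.5
tool_pos: [0.5207, 0.1445, 0.0609]
tcp_rot: [-3.137, 0.11, -0.002]
wrist_force: [2.0, 5.8, 1.9]
width: 0.09
```

```bash
python3 pic.py 6
```

```text
t 8.55 pos [0.5207 0.1445 0.0609] F [2.6 6.1 1.9] w 7.7
 shift tool [  0.13   8.72 -19.13] rot [-0.0028 -0.0008  0.0028]
tcp mould 53.78 0.13
lever pts 284 angle from fit 1.3954064365033256 tip [-61.6  -6.  143.4]
```

View pics/s6.png

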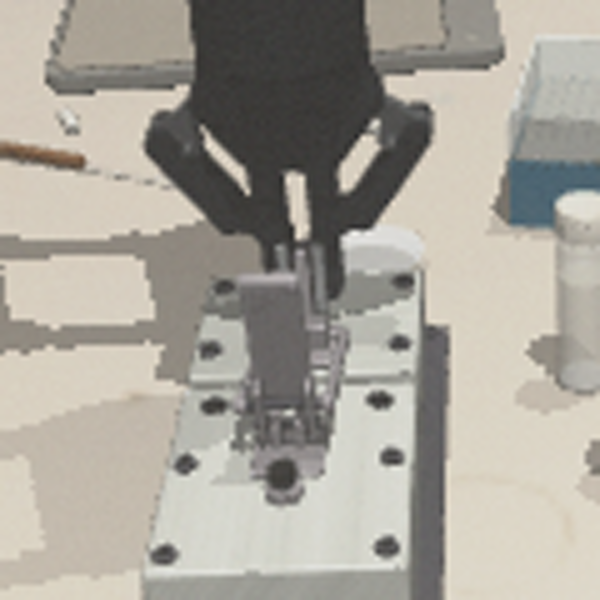

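Request:
arm_command([
  {"xyz": [0,0.001,0],"delta_rot": [0,0,0],"gripper": 0.004},
  {"xyz": [0,0.001,0],"delta_rot": [0,0,0],"gripper": 0.004},
  {"xyz": [0,0,0],"delta_rot": [0,0,0],"gripper": 0.004},
])

```text
time: 8.85
tool_pos: [0.5206, 0.143, 0.061]
tcp_rot: [-3.136, 0.11, -0.002]
wrist_force: [2.1, 7.5, 1.3]
width: 0.089
```

Request:
arm_command([
  {"xyz": [0,0.001,0],"delta_rot": [0,0,0],"gripper": 0.004},
  {"xyz": [0,0.001,0],"delta_rot": [0,0,0],"gripper": 0.004},
  {"xyz": [0,0,0],"delta_rot": [0,0,0],"gripper": 0.004},
])

```text
time: 9.15
tool_pos: [0.5206, 0.1425, 0.0612]
tcp_rot: [-3.133, 0.111, -0.002]
wrist_force: [2.1, 12.9, 1.0]
width: 0.092
```

```bash
python3 pic.py 7
```

```text
t 9.2 pos [0.5206 0.1425 0.0612] F [ 2.1 13.8  1.2] w 7.8
 shift tool [  0.07   6.66 -18.88] rot [-0.0061 -0.0012  0.0019]
tcp mould 51.78 0.06
lever pts 253 angle from fit 1.2635285977404396 tip [-70.8   9.  140.4]
```

Request:
arm_command([
  {"xyz": [0,-0.0015,0],"delta_rot": [0,0,0],"gripper": 0.004},
  {"xyz": [0,0,-0.002],"delta_rot": [0,0,0],"gripper": 0.004},
  {"xyz": [0,0,-0.002],"delta_rot": [0,0,0],"gripper": 0.004},
  {"xyz": [0,0,-0.001],"delta_rot": [0,0,0],"gripper": 0.004},
  {"xyz": [0,0,0],"delta_rot": [0,0,0],"gripper": 0.004},
])

```text
time: 9.7
tool_pos: [0.5203, 0.1417, 0.0651]
tcp_rot: [-3.138, 0.109, -0.001]
wrist_force: [3.7, 4.5, -2.0]
width: 0.089
```

```bash
python3 pic.py 8
```

```text
t 9.75 pos [0.5203 0.1416 0.0652] F [ 4.1  5.2 -1.7] w 7.6
 shift tool [  0.27   5.87 -14.83] rot [-0.0021 -0.0006  0.0032]
tcp mould 50.9 0.28
lever pts 249 angle from fit 1.24247339642881 tip [-75.8   0.7 140.8]
```

View pics/s8.png

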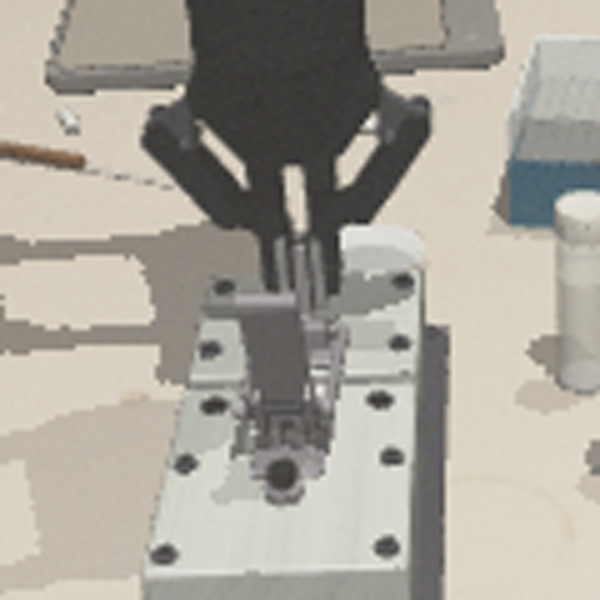

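Request:
arm_command([
  {"xyz": [0,0,-0.001],"delta_rot": [0,0,0],"gripper": 0.004},
  {"xyz": [0,0,-0.001],"delta_rot": [0,0,0],"gripper": 0.004},
  {"xyz": [0,0,0],"delta_rot": [0,0,0],"gripper": 0.004},
])

```text
time: 10.05
tool_pos: [0.5201, 0.1415, 0.0656]
tcp_rot: [-3.138, 0.109, -0.001]
wrist_force: [8.2, 6.2, -11.5]
width: 0.088
```

The lift stops against 11 N after about 4 mm, so the crossbar is under the lip. I'll lower it again and release.

Request:
arm_command([
  {"xyz": [0,0,0.002],"delta_rot": [0,0,0],"gripper": 0.004},
  {"xyz": [0,0,0.002],"delta_rot": [0,0,0],"gripper": 0.004},
  {"xyz": [0,0,0.0015],"delta_rot": [0,0,0],"gripper": 0.004},
  {"xyz": [0,0,0],"delta_rot": [0,0,0],"gripper": 0.004},
])

```text
time: 10.45
tool_pos: [0.5206, 0.1416, 0.0629]
tcp_rot: [-3.138, 0.109, -0.001]
wrist_force: [0.2, 4.3, 6.0]
width: 0.089
```

Request:
arm_command([
  {"xyz": [0,0,0],"delta_rot": [0,0,0],"gripper": 0.012},
  {"xyz": [0,0,0],"delta_rot": [0,0,0],"gripper": 0.025},
  {"xyz": [0,0,0],"delta_rot": [0,0,0],"gripper": 0.04},
  {"xyz": [0,0,0],"delta_rot": [0,0,0],"gripper": 0.04},
])

```text
time: 10.85
tool_pos: [0.5193, 0.1403, 0.0616]
tcp_rot: [3.139, -0.109, -0.003]
wrist_force: [-0.5, 0.4, 0.1]
width: 0.465
```

Request:
arm_command([
  {"xyz": [0,0,-0.006],"delta_rot": [0,0,0],"gripper": 0.04},
  {"xyz": [0,0,-0.015],"delta_rot": [0,0,0],"gripper": 0.04},
  {"xyz": [0,-0.005,-0.025],"delta_rot": [0,0,0],"gripper": 0.04},
  {"xyz": [0,0,-0.025],"delta_rot": [0,0,0],"gripper": 0.03},
  {"xyz": [0,0,-0.025],"delta_rot": [0,0,0],"gripper": 0.0},
  {"xyz": [0,0,-0.01],"delta_rot": [0,0,0],"gripper": 0.0},
  {"xyz": [0,0,0],"delta_rot": [0,0,0],"gripper": 0.0},
])

```text
time: 11.55
tool_pos: [0.5222, 0.1461, 0.1712]
tcp_rot: [-3.138, 0.108, -0.008]
wrist_force: [0.4, 0.0, 0.0]
width: -0.001
```

```bash
python3 pic.py 9; python3 - <<'E'
from h import *
from workcell import read_camera
e=read_camera("top"); np.savez("top9.npz",**e)
cv2.imwrite("pics/t9.png",cv2.resize(cv2.convertScaleAbs(e["pixels"][205:295,225:400,::-1],alpha=1.5),None,fx=4.5,fy=4.5,interpolation=cv2.INTER_CUBIC))
E
```

```text
t 11.6 pos [0.521  0.1457 0.1694] F [ 0.7 -0.7 -1.5] w -0.0
 shift tool [-0.37 10.08 89.35] rot [-0.0006 -0.0021  0.0037]
tcp mould 55.03 -0.14
lever pts 258 angle from fit 1.2549418302765147 tip [-72.3   4.9 141.1]
```

View pics/s9.png

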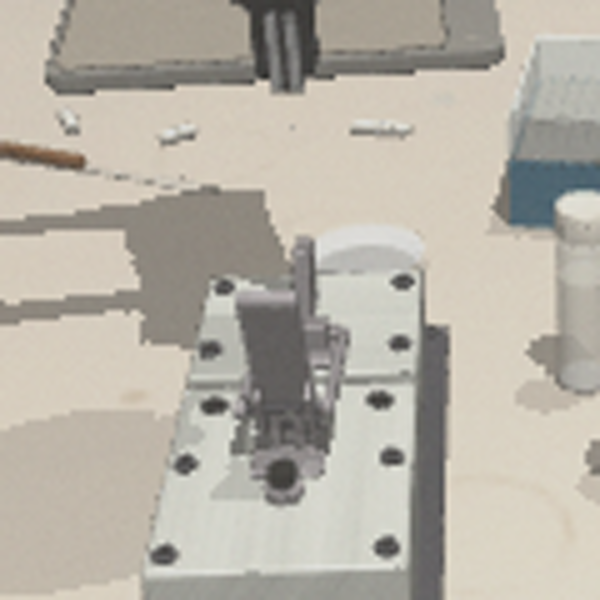

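View pics/t9.png

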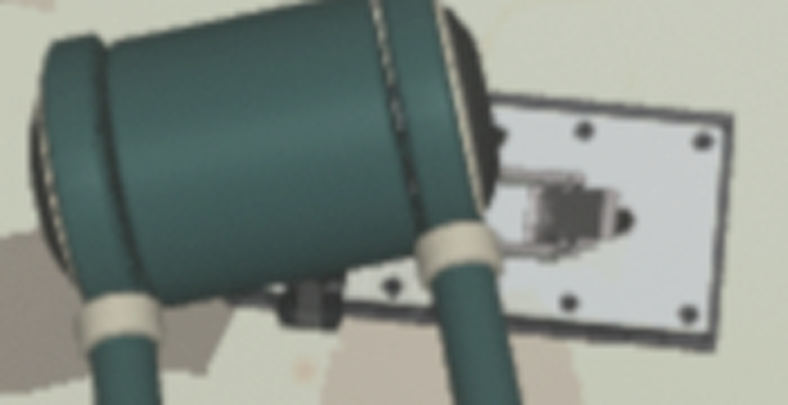

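```bash
cat >> h.py <<'E'
O3=O2-.0012*ex-.0005*ey
def tc(th,off=.011,clear=0.,L=.060,h=.008):
    "TCP in mould frame for tip corner on press point"
    u=np.array([-np.cos(th),np.sin(th)]);n=np.array([np.sin(th),np.cos(th)])
    q=np.array([-.050,.065])+L*u+(h+clear)*n
    return q+[off,0]
def mpos(s):
    D=s["tool_pos"][:2]-O3; return np.array([D@ex,D@ey,s["tool_pos"][2]])*1000
E
python3 - <<'E'
from h import *
from workcell import bot
print(mpos(bot.read_state()))
for t in np.arange(1.3,-.11,-.1): print(round(t,2),(tc(t)*1000).round(1))
E
```

```text
[ 55.93655026   1.26707982 167.99624003]
1.3 [-47.3 125. ]
1.2 [-53.3 123.8]
1.1 [-59.1 122.1]
1.0 [-64.7 119.8]
0.9 [-70. 117.]
0.8 [-75.1 113.6]
0.7 [-79.7 109.8]
0.6 [-84.  105.5]
0.5 [-87.8 100.8]
0.4 [-91.1  95.7]
0.3 [-94.   90.4]
0.2 [-96.2  84.8]
0.1 [-97.9  79. ]
-0.0 [-99.  73.]
-0.1 [-99.5  67. ]
```

Request:
arm_command([
  {"xyz": [0,0.017,0],"delta_rot": [0,0,0],"gripper": 0.0},
  {"xyz": [0,0.03,0],"delta_rot": [0,0,0],"gripper": 0.0},
  {"xyz": [0,0.03,0],"delta_rot": [0,0,0],"gripper": 0.0},
  {"xyz": [0,0.009,0.01],"delta_rot": [0,0,0],"gripper": 0.0},
  {"xyz": [0,0,0.02],"delta_rot": [0,0,0],"gripper": 0.0},
  {"xyz": [0,0,0.015],"delta_rot": [0,0,0],"gripper": 0.0},
  {"xyz": [0,0,0],"delta_rot": [0,0,0],"gripper": 0.0},
])

```text
time: 12.35
tool_pos: [0.5113, 0.06, 0.1191]
tcp_rot: [3.139, -0.108, -0.012]
wrist_force: [0.2, -0.9, -0.4]
width: 0.001
```

```bash
python3 pic.py 10;  python3 - <<'E'
from h import *
from workcell import bot
print(mpos(bot.read_state()))
E
```

```text
t 12.4 pos [0.5125 0.0602 0.1207] F [-0.3  0.   0.6] w -0.1
 shift tool [  2.67 -75.94  40.69] rot [0.0005 0.0051 0.0041]
tcp mould -30.93 2.14
lever pts 442 angle from fit 1.8531846513519425 tip [-37.8   4.5 159.7]
[-29.73071029   2.64323797 120.74483692]
```

View pics/s10.png

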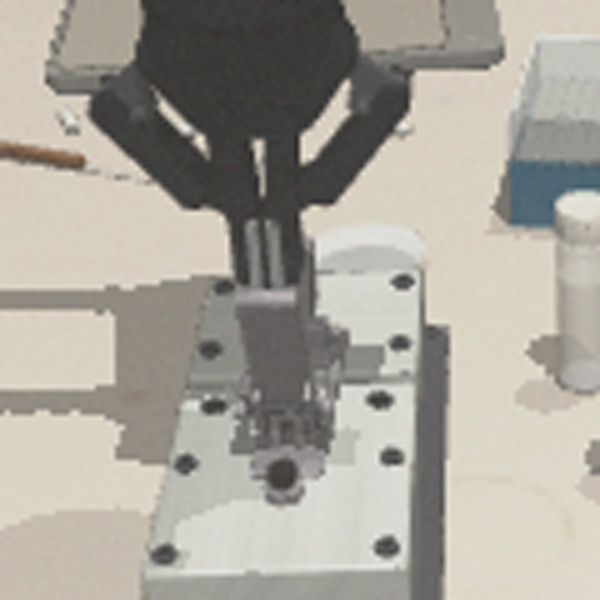

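Request:
arm_command([
  {"xyz": [0.0025,0.003,-0.002],"delta_rot": [0,0,0],"gripper": 0.0},
  {"xyz": [0,0.004,0],"delta_rot": [0,0,0],"gripper": 0.0},
  {"xyz": [0,0.004,0],"delta_rot": [0,0,0],"gripper": 0.0},
  {"xyz": [0,0.003,0],"delta_rot": [0,0,0],"gripper": 0.0},
  {"xyz": [0,0.002,0],"delta_rot": [0,0,0],"gripper": 0.0},
  {"xyz": [0,0.002,0],"delta_rot": [0,0,0],"gripper": 0.0},
])

```text
time: 13.0
tool_pos: [0.5158, 0.0415, 0.1255]
tcp_rot: [-3.14, 0.109, -0.001]
wrist_force: [-0.7, -0.4, -0.1]
width: -0.002
```

Request:
arm_command([
  {"xyz": [0,0.0015,0],"delta_rot": [0,0,0],"gripper": 0.0},
  {"xyz": [0,0.0015,0],"delta_rot": [0,0,0],"gripper": 0.0},
  {"xyz": [0,0.0015,0],"delta_rot": [0,0,0],"gripper": 0.0},
])

```text
time: 13.3
tool_pos: [0.5154, 0.0373, 0.1253]
tcp_rot: [-3.139, 0.108, 0.0]
wrist_force: [0.3, 2.2, -0.1]
width: -0.001
```

Request:
arm_command([
  {"xyz": [0,0.0015,0],"delta_rot": [0,0,0],"gripper": 0.0},
  {"xyz": [0,0.0015,0],"delta_rot": [0,0,0],"gripper": 0.0},
  {"xyz": [0,0.0015,0],"delta_rot": [0,0,0],"gripper": 0.0},
])

```text
time: 13.6
tool_pos: [0.5151, 0.0331, 0.1252]
tcp_rot: [-3.139, 0.108, 0.0]
wrist_force: [0.1, 3.3, -1.6]
width: -0.001
```

```bash
python3 pic.py 11;  python3 - <<'E'
from h import *
from workcell import bot
print(mpos(bot.read_state()))
E
```

```text
t 13.65 pos [0.5151 0.0328 0.1252] F [-0.1  4.  -0.4] w -0.1
 shift tool [  -2.01 -102.99   45.22] rot [-0.0004  0.0002  0.0037]
tcp mould -58.01 -2.4
lever pts 368 angle from fit 1.4518894017575685 tip [-70.2  -2.5 159.6]
[-56.80597374  -1.90022179 125.173456  ]
```

View pics/s11.png

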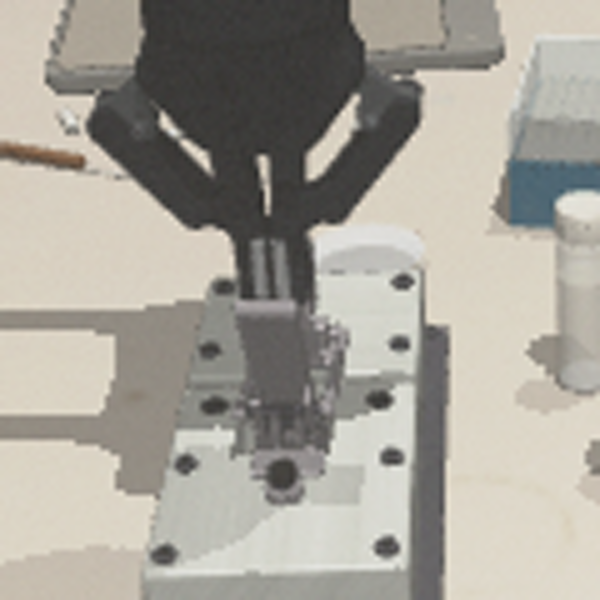

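Request:
arm_command([
  {"xyz": [0,0.0026,0.0018],"delta_rot": [0,0,0],"gripper": 0.0},
  {"xyz": [0,0.0026,0.0018],"delta_rot": [0,0,0],"gripper": 0.0},
  {"xyz": [0,0.0026,0.0018],"delta_rot": [0,0,0],"gripper": 0.0},
  {"xyz": [0,0.0026,0.0014],"delta_rot": [0,0,0],"gripper": 0.0},
  {"xyz": [0,0.0026,0.0014],"delta_rot": [0,0,0],"gripper": 0.0},
])

```text
time: 14.15
tool_pos: [0.5148, 0.0194, 0.1176]
tcp_rot: [3.14, -0.108, 0.002]
wrist_force: [-0.6, 2.0, 4.2]
width: -0.001
```

```bash
python3 pic.py 12;  python3 - <<'E'
from h import *
from workcell import bot
print(mpos(bot.read_state()))
E
```

```text
t 14.2 pos [0.5147 0.019  0.1173] F [-0.6  1.8  5.5] w 0.5
 shift tool [  -2.68 -116.85   37.27] rot [ 0.0005 -0.0011  0.0037]
tcp mould -71.82 -3.06
lever pts 338 angle from fit 1.458460701818114 tip [-85.3   9.1 160. ]
[-70.62168736  -2.56463506 117.33368597]
```

View pics/s12.png

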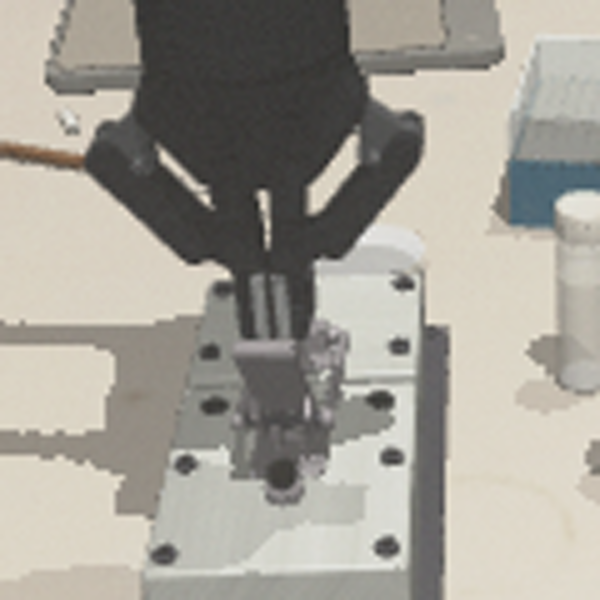

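Request:
arm_command([
  {"xyz": [-0.0002,0.0023,0.0018],"delta_rot": [0,0,0],"gripper": 0.0},
  {"xyz": [-0.0002,0.0023,0.0018],"delta_rot": [0,0,0],"gripper": 0.0},
  {"xyz": [-0.0002,0.0023,0.0019],"delta_rot": [0,0,0],"gripper": 0.0},
  {"xyz": [-0.0002,0.0023,0.0019],"delta_rot": [0,0,0],"gripper": 0.0},
  {"xyz": [0,0.0021,0.0022],"delta_rot": [0,0,0],"gripper": 0.0},
  {"xyz": [0,0.0021,0.0022],"delta_rot": [0,0,0],"gripper": 0.0},
])

```text
time: 14.8
tool_pos: [0.5138, 0.0057, 0.1061]
tcp_rot: [3.139, -0.108, 0.004]
wrist_force: [1.0, -0.5, 4.4]
width: 0.001
```

```bash
python3 pic.py 13;  python3 - <<'E'
from h import *
from workcell import bot
print(mpos(bot.read_state()))
E
```

```text
t 14.85 pos [0.5136 0.0054 0.1056] F [ 0.7 -0.6  3.7] w -0.1
 shift tool [  -2.44 -130.48   25.46] rot [ 0.0011 -0.0023  0.0039]
tcp mould -85.44 -2.89
lever pts 347 angle from fit 1.6573655955429445 tip [-78.2   2.4 160. ]
[-84.23827658  -2.39450409 105.61333573]
```

View pics/s13.png

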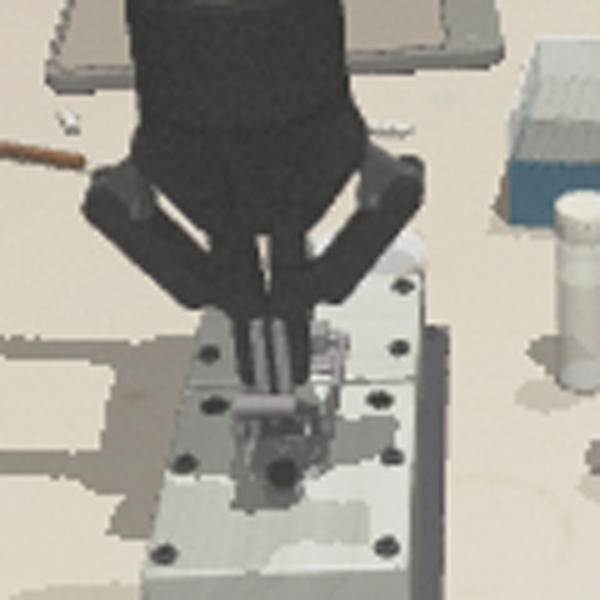

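Request:
arm_command([
  {"xyz": [0,0.0019,0.0023],"delta_rot": [0,0,0],"gripper": 0.0},
  {"xyz": [0,0.0019,0.0023],"delta_rot": [0,0,0],"gripper": 0.0},
  {"xyz": [0,0.0016,0.0025],"delta_rot": [0,0,0],"gripper": 0.0},
  {"xyz": [0,0.0016,0.0025],"delta_rot": [0,0,0],"gripper": 0.0},
  {"xyz": [0,0.0007,0.0013],"delta_rot": [0,0,0],"gripper": 0.0},
])

```text
time: 15.35
tool_pos: [0.5114, -0.0013, 0.0936]
tcp_rot: [-3.14, 0.109, 0.002]
wrist_force: [1.8, -0.4, 1.1]
width: -0.001
```

Request:
arm_command([
  {"xyz": [0,0.0007,0.0013],"delta_rot": [0,0,0],"gripper": 0.0},
  {"xyz": [0,0.0007,0.0013],"delta_rot": [0,0,0],"gripper": 0.0},
  {"xyz": [0,0.0006,0.0013],"delta_rot": [0,0,0],"gripper": 0.0},
])

```text
time: 15.65
tool_pos: [0.5113, -0.0032, 0.09]
tcp_rot: [-3.14, 0.108, 0.002]
wrist_force: [-0.1, -0.8, 1.2]
width: -0.002
```

```bash
python3 pic.py 14;  python3 - <<'E'
from h import *
from workcell import bot
print(mpos(bot.read_state()))
E
```

```text
t 15.7 pos [ 0.5111 -0.0032  0.0898] F [-0.2 -0.1  0.8] w -0.0
 shift tool [  -0.58 -139.26    9.78] rot [0.0001 0.0015 0.0038]
tcp mould -94.26 -1.13
lever pts 465 angle from fit 1.6457044385918356 tip [-111.7   -8.3  159.9]
[-93.06110633  -0.6251176   89.784856  ]
```

View pics/s14.png

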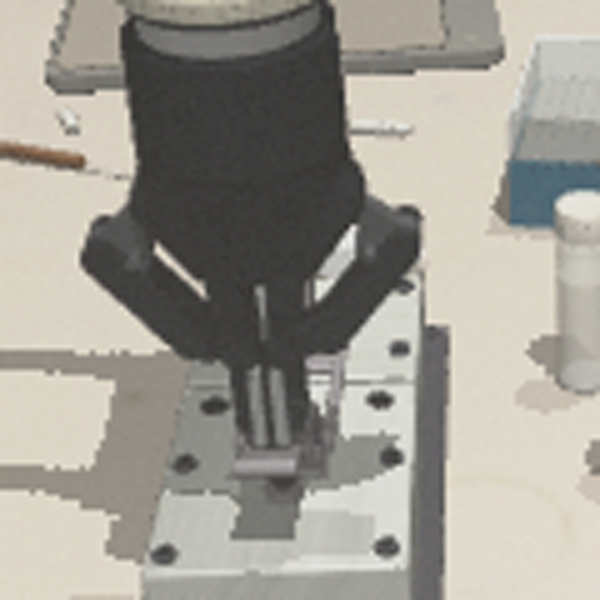

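Request:
arm_command([
  {"xyz": [0,0.0005,0.0013],"delta_rot": [0,0,0],"gripper": 0.0},
  {"xyz": [0,0.0005,0.0013],"delta_rot": [0,0,0],"gripper": 0.0},
  {"xyz": [0,0.0005,0.0013],"delta_rot": [0,0,0],"gripper": 0.0},
])

```text
time: 16.0
tool_pos: [0.5113, -0.0047, 0.0862]
tcp_rot: [-3.14, 0.108, 0.001]
wrist_force: [-0.6, -0.7, -0.1]
width: 0.002
```

Request:
arm_command([
  {"xyz": [0,0.0004,0.001],"delta_rot": [0,0,0],"gripper": 0.0},
  {"xyz": [0,0.0003,0.001],"delta_rot": [0,0,0],"gripper": 0.0},
  {"xyz": [0,0.0003,0.001],"delta_rot": [0,0,0],"gripper": 0.0},
])

```text
time: 16.3
tool_pos: [0.5116, -0.0057, 0.0834]
tcp_rot: [-3.14, 0.108, 0.0]
wrist_force: [0.5, -0.1, 0.5]
width: -0.001
```

```bash
python3 pic.py 15;  python3 - <<'E'
from h import *
from workcell import bot
print(mpos(bot.read_state()))
E
```

```text
t 16.35 pos [ 0.5115 -0.0058  0.0833] F [-0.5  0.3  0.2] w -0.1
 shift tool [  -1.15 -141.77    3.28] rot [0.     0.0003 0.0038]
tcp mould -96.77 -1.69
lever pts 408 angle from fit 1.4963963252267365 tip [-113.7   11.4  159.8]
[-95.56590648  -1.18880704  83.28784605]
```

View pics/s15.png

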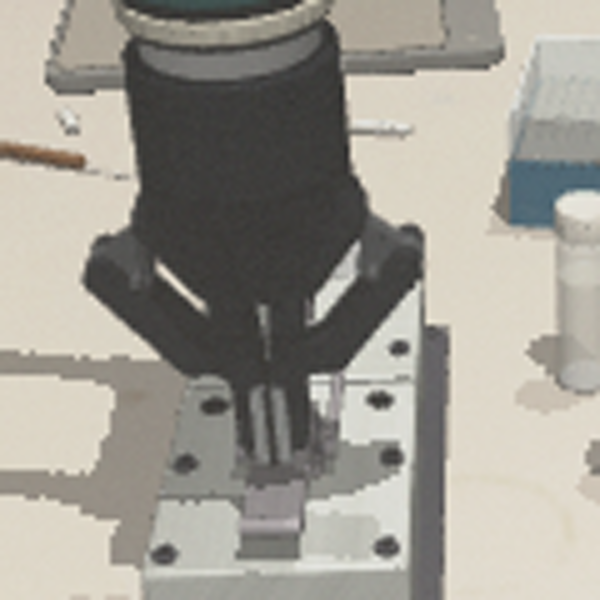

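Request:
arm_command([
  {"xyz": [0.0,0,-0.005],"delta_rot": [0,0,0],"gripper": 0.0},
  {"xyz": [0,0,-0.012],"delta_rot": [0,0,0],"gripper": 0.0},
  {"xyz": [0,0,-0.013],"delta_rot": [0,0,0],"gripper": 0.0},
  {"xyz": [0,0,0],"delta_rot": [0,0,0],"gripper": 0.0},
])

```text
time: 16.75
tool_pos: [0.5141, -0.0058, 0.1169]
tcp_rot: [3.14, -0.108, 0.009]
wrist_force: [-0.2, 0.2, -0.4]
width: -0.002
```

```bash
python3 pic.py 16;  python3 - <<'E'
from h import *
from workcell import bot
s=bot.read_state()
print(mpos(s))
# rot needed
step(tw([0,0,.1]),goalR(-.25))
for nm in ("side16","side0"):
    d=np.load(nm+".npz"); W=cloud(d); D=W[...,:2]-O3; M=np.stack([D@ex,D@ey,W[...,2]],-1)*1000
    for x0,x1 in ((-126,-118),(-118,-112),(-112,-104),(-104,-96),(-96,-88),(-88,-80)):
        m=(M[...,0]>x0)&(M[...,0]<x1)&(abs(M[...,1]+1)<9)&(M[...,2]>30)&(M[...,2]<95)
        print(nm,(x0,x1),m.sum(),np.round(np.median(M[m],0),1) if m.any() else None, np.round(M[m][:,2].max(),1) if m.any() else None)
    m=(abs(M[...,1])>20)&(abs(M[...,1])<45)&(M[...,0]>-120)&(M[...,0]<-20)&(abs(M[...,2]-52)<6); print("top z",np.median(M[m],0))
E
```

```text
t 16.8 pos [ 0.5134 -0.0058  0.1158] F [0.3 0.3 0.6] w -0.1
 shift tool [  -3.18 -141.66   35.82] rot [-0.     -0.0043  0.0038]
tcp mould -96.65 -3.57
lever pts 218 angle from fit 1.573328251338661 tip [-110.8    4.5  159.9]
[-95.4527327   -3.07061753 115.82379313]
t 16.8 pos [ 0.5134 -0.0058  0.1158] F [0.3 0.3 0.6] w -0.1
 shift tool [ -3.27 -96.67  15.81] rot [ 0.25   -0.0038  0.0043]
side16 (-126, -118) 50 [-123.    -0.5   51.5] 72.4
side16 (-118, -112) 33 [-115.4   -1.9   68.6] 71.9
side16 (-112, -104) 38 [-108.2   -0.2   69.5] 71.1
side16 (-104, -96) 25 [-100.5   -0.4   70.7] 71.8
side16 (-96, -88) 25 [-91.5  -1.7  70.2] 72.1
side16 (-88, -80) 25 [-83.6  -0.9  70.9] 71.9
top z [-74.76947438 -20.59438347  50.81879351]
side0 (-126, -118) 28 [-121.9   -0.5   50.9] 52.4
side0 (-118, -112) 18 [-115.4   -0.8   51.5] 52.6
side0 (-112, -104) 21 [-107.5   -0.9   51.2] 52.1
side0 (-104, -96) 21 [-100.1   -0.4   51. ] 53.0
side0 (-96, -88) 34 [-90.8  -0.8  51.1] 65.1
side0 (-88, -80) 46 [-84.9  -1.4  56.4] 66.2
top z [-73.62223295 -20.03023066  50.7716899 ]
```

View pics/s16.png

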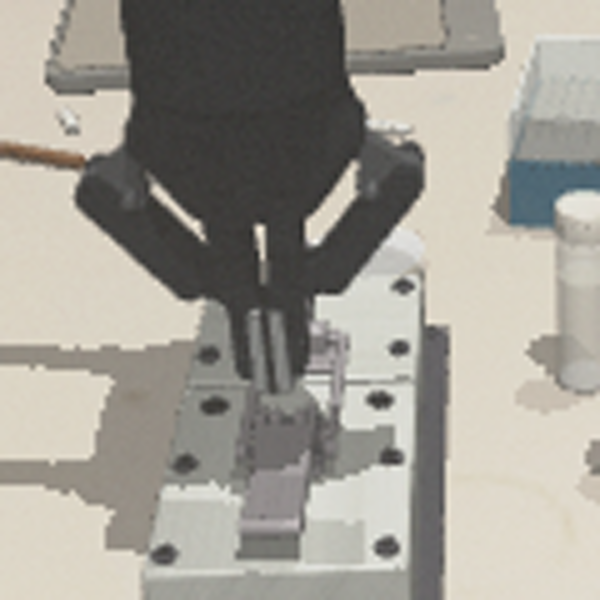

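Request:
arm_command([
  {"xyz": [-0.001,0,0],"delta_rot": [0.06,0,0.001],"gripper": 0.0},
  {"xyz": [-0.0015,0,0],"delta_rot": [0.1,0,0.002],"gripper": 0.0},
  {"xyz": [0,0,0],"delta_rot": [0.09,0,0.001],"gripper": 0.0},
  {"xyz": [0,0,0],"delta_rot": [0,0,0],"gripper": 0.0},
  {"xyz": [0,0,0],"delta_rot": [0,0,0],"gripper": 0.0},
])

```text
time: 17.3
tool_pos: [0.5089, -0.0062, 0.1133]
tcp_rot: [-2.891, 0.108, -0.012]
wrist_force: [-0.3, -0.4, 0.0]
width: 0.001
```

```bash
python3 - <<'E'
from h import *
from workcell import bot
s=bot.read_state()
print(mpos(s))
p=np.r_[O3+ex*-.0993+ey*-.0003,.079]
step(p,goalR(-.25))
E
```

```text
[-96.20004282   1.3864779  113.29705316]
t 17.3 pos [ 0.5089 -0.0062  0.1133] F [-0.3 -0.4  0. ] w 0.1
 shift tool [ 1.74 11.44 32.48] rot [ 0.0015  0.0008 -0.0022]
```

Request:
arm_command([
  {"xyz": [0.0007,0.0045,0.012],"delta_rot": [0,0,0],"gripper": 0.0},
  {"xyz": [0.0005,0.0045,0.013],"delta_rot": [0,0,0],"gripper": 0.0},
  {"xyz": [0.0005,0.0024,0.0075],"delta_rot": [0,0,0],"gripper": 0.0},
  {"xyz": [0,0,0],"delta_rot": [0,0,0],"gripper": 0.0},
  {"xyz": [0,0,0],"delta_rot": [0,0,0],"gripper": 0.0},
])

```text
time: 17.8
tool_pos: [0.5102, -0.0082, 0.0786]
tcp_rot: [-2.89, 0.105, -0.01]
wrist_force: [0.5, -0.6, 1.1]
width: 0.002
```

```bash
python3 pic.py 17; python3 - <<'E'
from h import *
from workcell import bot
s=bot.read_state()
print(mpos(s),s["wrist_force"])
E
```

```text
t 17.85 pos [ 0.5107 -0.0084  0.0791] F [-0.3 -0.1  1.4] w -0.0
 shift tool [  -1.   -140.18   34.89] rot [-2.5e-01  9.0e-04  1.0e-04]
tcp mould -99.46 -1.03
lever pts 319 angle from fit 1.2529093467327883 tip [-131.7   -1.4  159.9]
[-98.25652416  -0.52862246  79.11937317] [-0.25452885 -0.12358316  1.35639961]
```

View pics/s17.png

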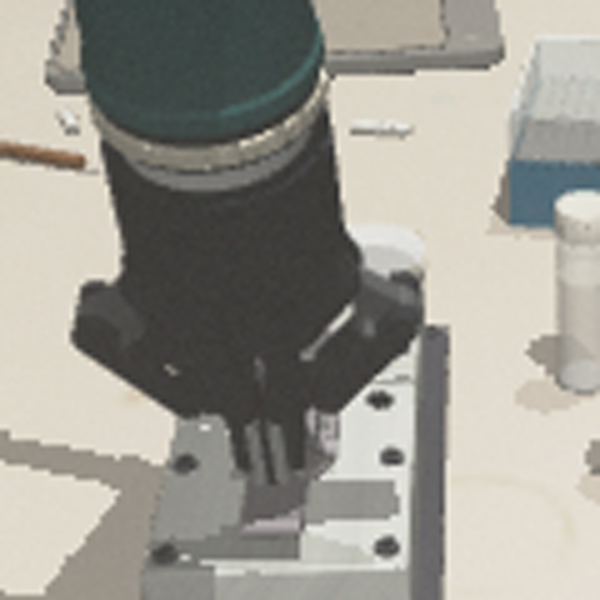

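Request:
arm_command([
  {"xyz": [0.0005,0.0005,0.0012],"delta_rot": [0,0,0],"gripper": 0.0},
  {"xyz": [0.0005,0.0005,0.001],"delta_rot": [0,0,0],"gripper": 0.0},
  {"xyz": [0,0.0003,0.001],"delta_rot": [0,0,0],"gripper": 0.0},
  {"xyz": [0,0.0003,0.001],"delta_rot": [0,0,0],"gripper": 0.0},
  {"xyz": [0,0,0],"delta_rot": [0,0,0],"gripper": 0.0},
])

```text
time: 18.35
tool_pos: [0.5115, -0.0093, 0.0747]
tcp_rot: [-2.89, 0.106, -0.012]
wrist_force: [-0.1, -0.0, 1.0]
width: 0.002
```

Request:
arm_command([
  {"xyz": [0,0.0001,0.0005],"delta_rot": [0,0,0],"gripper": 0.0},
  {"xyz": [0,0.0001,0.0005],"delta_rot": [0,0,0],"gripper": 0.0},
  {"xyz": [0,0,0],"delta_rot": [0,0,0],"gripper": 0.0},
])

```text
time: 18.65
tool_pos: [0.5115, -0.0092, 0.0737]
tcp_rot: [-2.89, 0.106, -0.012]
wrist_force: [0.1, 0.6, 0.3]
width: 0.001
```

Request:
arm_command([
  {"xyz": [0,0.0001,0.0005],"delta_rot": [0,0,0],"gripper": 0.0},
  {"xyz": [0,0.0001,0.0005],"delta_rot": [0,0,0],"gripper": 0.0},
  {"xyz": [0,0,0],"delta_rot": [0,0,0],"gripper": 0.0},
])

```text
time: 18.95
tool_pos: [0.5117, -0.0092, 0.073]
tcp_rot: [-2.89, 0.105, -0.013]
wrist_force: [-0.7, 0.1, 2.1]
width: 0.003
```

Request:
arm_command([
  {"xyz": [0,0.0001,0.0005],"delta_rot": [0,0,0],"gripper": 0.0},
  {"xyz": [0,0,0],"delta_rot": [0,0,0],"gripper": 0.0},
])

```text
time: 19.15
tool_pos: [0.5117, -0.0092, 0.0727]
tcp_rot: [-2.89, 0.105, -0.013]
wrist_force: [-2.1, -0.2, 4.7]
width: 0.002
```

Request:
arm_command([
  {"xyz": [0,0.0001,0.0005],"delta_rot": [0,0,0],"gripper": 0.0},
  {"xyz": [0,0,0],"delta_rot": [0,0,0],"gripper": 0.0},
])

```text
time: 19.35
tool_pos: [0.5118, -0.0092, 0.0724]
tcp_rot: [-2.89, 0.105, -0.013]
wrist_force: [-3.1, -1.3, 6.0]
width: -0.002
```

Request:
arm_command([
  {"xyz": [0,0.0001,0.0005],"delta_rot": [0,0,0],"gripper": 0.0},
  {"xyz": [0,0,0],"delta_rot": [0,0,0],"gripper": 0.0},
])

```text
time: 19.55
tool_pos: [0.5118, -0.0092, 0.0721]
tcp_rot: [-2.89, 0.105, -0.013]
wrist_force: [-3.2, -1.3, 9.0]
width: -0.002
```

Request:
arm_command([
  {"xyz": [0,0,0],"delta_rot": [0,0,0],"gripper": 0.0},
])

```text
time: 19.65
tool_pos: [0.5118, -0.0092, 0.0722]
tcp_rot: [-2.89, 0.105, -0.013]
wrist_force: [-2.9, -1.6, 7.5]
width: -0.003
```

Request:
arm_command([
  {"xyz": [0,0,0],"delta_rot": [0,0,0],"gripper": 0.0},
])

```text
time: 19.75
tool_pos: [0.5118, -0.0092, 0.0722]
tcp_rot: [-2.89, 0.105, -0.013]
wrist_force: [-3.9, -1.0, 8.8]
width: -0.005
```

Request:
arm_command([
  {"xyz": [0,0,0.0002],"delta_rot": [0,0,0],"gripper": 0.0},
  {"xyz": [0,0,0],"delta_rot": [0,0,0],"gripper": 0.0},
])

```text
time: 19.95
tool_pos: [0.5118, -0.0092, 0.0721]
tcp_rot: [-2.89, 0.105, -0.013]
wrist_force: [-3.5, -1.9, 8.5]
width: -0.0
```

Request:
arm_command([
  {"xyz": [0,0,0],"delta_rot": [0,0,0],"gripper": 0.0},
  {"xyz": [0,0,0],"delta_rot": [0,0,0],"gripper": 0.0},
])

```text
time: 20.15
tool_pos: [0.5118, -0.0092, 0.0721]
tcp_rot: [-2.89, 0.105, -0.013]
wrist_force: [-3.6, -0.9, 9.2]
width: -0.001
```

```bash
python3 - <<'E'
from h import *
from workcell import bot
s=bot.read_state(); m=mpos(s); R=Rn.from_rotvec(s["tcp_rot"]).as_matrix()
print(m,s["wrist_force"], "corner", mpos({"tool_pos":s["tool_pos"]+R@[0,.011,0]}))
E
```

```text
[-98.98838364  -1.75808282  72.10183122] [-3.58219013 -0.86290282  9.22565928] corner [-109.64674984   -1.76078004   69.38167997]
```

Pressed at about 9 N with the contact 59.6 mm from the pivot. I'll back off smoothly and check.

Request:
arm_command([
  {"xyz": [0,-0.0001,-0.0006],"delta_rot": [0,0,0],"gripper": 0.0},
  {"xyz": [0,-0.0002,-0.0012],"delta_rot": [0,0,0],"gripper": 0.0},
  {"xyz": [0,-0.0008,-0.003],"delta_rot": [0,0,0],"gripper": 0.0},
  {"xyz": [0,-0.004,-0.015],"delta_rot": [0,0,0],"gripper": 0.0},
  {"xyz": [0,-0.008,-0.03],"delta_rot": [0,0,0],"gripper": 0.0},
  {"xyz": [0,-0.01,-0.04],"delta_rot": [0,0,0],"gripper": 0.0},
  {"xyz": [0,-0.01,-0.04],"delta_rot": [0,0,0],"gripper": 0.0},
  {"xyz": [0,0.02,-0.02],"delta_rot": [0,0,0],"gripper": 0.0},
  {"xyz": [0,0.04,0],"delta_rot": [0,0,0],"gripper": 0.0},
  {"xyz": [0,0.04,0],"delta_rot": [0,0,0],"gripper": 0.0},
  {"xyz": [0,0.04,0],"delta_rot": [0,0,0],"gripper": 0.0},
  {"xyz": [0,0.02,0],"delta_rot": [0,0,0],"gripper": 0.0},
])

```text
time: 21.35
tool_pos: [0.4994, -0.1711, 0.1836]
tcp_rot: [-2.89, 0.108, -0.012]
wrist_force: [0.1, 0.1, 0.4]
width: 0.002
```

```bash
python3 pic.py 18; python3 - <<'E'
from h import *
from workcell import read_camera
e=read_camera("top"); np.savez("top18.npz",**e)
cv2.imwrite("pics/t18.png",cv2.resize(cv2.convertScaleAbs(e["pixels"][205:295,225:400,::-1],alpha=1.5),None,fx=4.5,fy=4.5,interpolation=cv2.INTER_CUBIC))
for nm in ("side18","top18"):
    d=np.load(nm+".npz"); W=cloud(d); D=W[...,:2]-O3; M=np.stack([D@ex,D@ey,W[...,2]],-1)*1000
    for x0,x1 in ((-135,-126),(-118,-112),(-112,-104),(-104,-96),(-96,-88),(-88,-80),(-80,-72)):
        m=(M[...,0]>x0)&(M[...,0]<x1)&(abs(M[...,1]+1)<9)&(M[...,2]>40)&(M[...,2]<95)
        print(nm,(x0,x1),m.sum(),np.round(np.median(M[m],0),1) if m.any() else None)
E
```

```text
t 21.4 pos [ 0.4991 -0.1728  0.1828] F [-0.5 -2.2 -0.8] w -0.1
 shift tool [  -2.17 -274.5   175.61] rot [-0.2481  0.0016 -0.0032]
tcp mould -264.22 -1.46
side18 (-135, -126) 77 [-128.    -0.8   49.2]
side18 (-118, -112) 29 [-114.7   -3.6   69.1]
side18 (-112, -104) 41 [-109.2   -1.3   69.8]
side18 (-104, -96) 20 [-99.7  -0.4  70.2]
side18 (-96, -88) 24 [-92.4  -4.4  70. ]
side18 (-88, -80) 26 [-85.2  -0.9  70.4]
side18 (-80, -72) 24 [-75.7  -0.2  70.9]
top18 (-135, -126) 0 None
top18 (-118, -112) 23 [-114.6   -1.6   72. ]
top18 (-112, -104) 27 [-107.6   -0.9   71.9]
top18 (-104, -96) 31 [-99.9  -2.3  73.2]
top18 (-96, -88) 29 [-92.3   0.4  72.2]
top18 (-88, -80) 29 [-83.8  -1.3  71.8]
top18 (-80, -72) 30 [-75.8  -1.3  72.6]
```

View pics/s18.png

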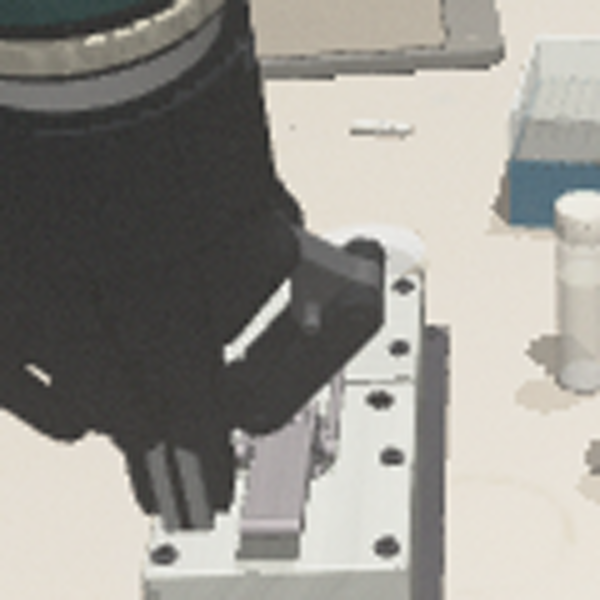

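View pics/t18.png

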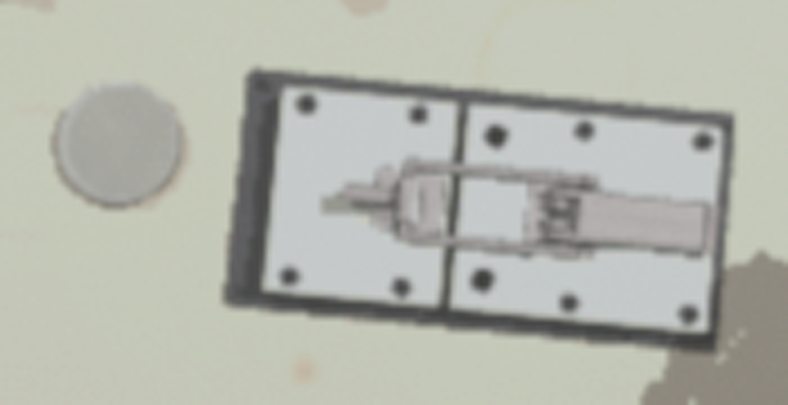

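```bash
python3 - <<'E'
from h import *
from workcell import bot
a=np.load("top0.npz")["pixels"].astype(int);b=np.load("top18.npz")["pixels"].astype(int)
for n,(r0,r1,c0,c1) in {"dish":(220,255,232,270),"vial":(175,205,288,311),"jar":(175,200,325,348)}.items():
    print(n,abs(a-b)[r0:r1,c0:c1].mean().round(2), abs(a-b)[r0:r1,c0:c1].max())
a=np.load("side0.npz")["pixels"].astype(int);b=np.load("side18.npz")["pixels"].astype(int)
print("side vial/jar",abs(a-b)[170:242,316:350].mean().round(2))
print(bot.finish_job())
E
```

```text
dish 6.6 9
vial 6.55 9
jar 6.64 9
side vial/jar 22.66
the job is handed in; nothing more can be done
None
```

The mould is closed and handed in: the loop is hooked, the lever is over centre and on its stop, and the halves are drawn together. The robot's clock read about 21.5 s.

**What I did**
- **Hooking:** I gripped the tab, lifted the loop clear and pulled it about 13 mm to +x. I then lowered it to the foot plate (9 N contact at most) and drew it back under the lip. A test lift stopped after about 4 mm at 11 N, which showed the crossbar was hooked.
- **Lever:** With shut fingers I pushed the lever down through its arc against at most about 6 N. It pulled itself down the last part.
- **Pressing home:** I pressed at about 9 N (readings 8.5 to 9.2 N), 59.6 mm from the pivot, then backed off to about 0.1 m clear of the mould.

**Last checks**
- **Lever angle:** After release the lever face measured about level, at 70 to 72 mm height, so its angle is roughly 0 to -0.04 rad. The two cameras differ by about 2 mm in height here, so the angle is not exact.
- **Gap:** The top view shows the gap narrowed, with the sliding half moved in by about 4 mm.
- **Jar, vial and dish:** The top-view difference before and after was small and even over all three (about 6.6 grey levels, at most 9), so none moved.
- **Check that disagreed:** The side-view difference over the vial and jar was larger (22.7). The cause may be a brightness change, but I did not investigate it before handing in. In the side pictures the vial stood at the same pixels as before.
- **Not measured:** I could not read the force on the stop directly; it follows only from the 9 N press. I also did not measure how hard the lever landed when it snapped down.

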